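Weigh, label and tip out the loose biscuits

TASK

Lay all the biscuits that lie on the counter in the level pan of the scale. With them in it, press the label printer's two-stage key to its halfway stop and keep it there for a good second to take the weight, then press it fully down to print, and let it go. Then set the wooden tray under the pan's lip, tip the pan right over with its lever so that the biscuits slide out into the tray, and stand the pan upright again; all biscuits end in the tray, and the bell and the price sign stay where they are.

Things in the scene. Friction and masses are not known exactly. Their poses are not given: they have to be found in the camera images.
- pan_lip (a point): Middle of the free edge of the pan's pouring lip: 100 mm from pan_floor towards -x and 14 mm higher when level (94 mm above the counter). The lip is as wide as the pan, 40 mm long, rises gently from the floor and has no end wall. Pan tipped right over: the edge is 57 mm above the counter and pours straight down and a little forward. Axes as pan_floor.
- pan_floor (a point): Point on the middle line of the flat floor of the scale's aluminium tipping pan, on its upper face, 80 mm above the counter when level. Inside, the floor is 111 mm long (x -62 to +49 mm) and 146 mm wide (y +-73 mm); walls 24 mm high at both sides and at the back (+x); towards -x follows the open pouring lip. Axes turn with the pan.
- pan (a joint): Tilt of the pan (rad): 0 = level (upright, on its stop), 1.22 = tipped right over (70 degrees, on its stop) towards its lip. The hinge line is level, parallel to the pan's y, 70 mm from pan_floor towards the lip, 80 mm above the counter. It is stiff (0.4 N m friction) and stays where it is left; biscuits slide out over the lip at roughly 0.5 to 0.9 rad.
- lever_ball (a point): Centre of the black ball, 32 mm across, on the 10 mm thick steel lever that tips the pan, 105 mm to the -y side of the pan's middle. It runs on a circle of 100 mm radius round the hinge line: pan level, 57 mm behind it (+x) and 162 mm above the counter; tipped, 57 mm in front and again 162 mm high. About 4 to 7 N at the ball moves it, either way. Axes turn with the pan.
- scale: Grey fixed base of the scale, 126 mm (x -70 to +56) by 156 mm (y), 68 mm high, just under the pan. Origin: on its underside; x points away from the pouring side, z up. Hinge line at x = -65 mm. To catch what is poured the tray must stand within about 10 mm of the base's front face (x = -70 mm), long side along y, centred on the pan to about 15 mm.
- goods_tray: Loose, open, pale wooden tray, 125 mm (its x) by 176 mm (its y), 40 mm high, walls and floor 8 mm thick, 0.2 to 0.33 kg. Origin: centre of its underside. At the start it stands in front of the scale, off to the -y side of the pouring place, by 50 to 70 mm. It can be pinched by a wall and slid on the counter.
- label_printer: Grey fixed label printer, 90 mm (x) by 76 mm (y), 55 mm high, origin: centre of its underside. Its two-stage key stands on the middle of its top.
- key_top (a point): Centre of the upper face of the white round key (42 mm across) of the label printer, 84 mm above the counter when released; moves straight down with the key. The first 8 mm, to the halfway stop, take 1 to 3 N; leaving the halfway stop takes 7 N, and a further 8 mm (16 mm in all, 11 N) bring it fully down. It springs back when let go.
- key_stage1 (a joint): First part of the key's travel, 0 (released) to 0.008 m (at the halfway stop and below it).
- key_stage2 (a joint): Second part of the key's travel, 0 (at or above the halfway stop) to 0.008 m (fully down).
- till_front (a point): Fixed, not handled: middle of the upper front edge of the open till drawer, which is 101 mm high, 383 mm wide (y) and reaches from here backwards (+x). The till's screen stands above and behind it, 0.1 m or more to +x, up to about 0.4 m high: keep the arm in front of it when crossing from side to side.
- bell: Bystander: counter bell, 80 mm across, 54 mm high. Origin: centre of its underside.
- peg_sign: Bystander: price sign in a small wooden foot, 22 x 75 x 54 mm. Origin: centre of its underside.
- biscuit_1: Shortbread biscuit, a flat wavy-edged disc 65 mm across and 9 mm thick, 0.03 kg. Origin: centre of its underside as it lies at the start. May be absent: two or three biscuits are there.
- biscuit_2: Shortbread biscuit, a flat wavy-edged disc 65 mm across and 9 mm thick, 0.03 kg. Origin: centre of its underside as it lies at the start. May be absent: two or three biscuits are there.
- biscuit_3: Shortbread biscuit, a flat wavy-edged disc 65 mm across and 9 mm thick, 0.03 kg. Origin: centre of its underside as it lies at the start. May be absent: two or three biscuits are there.
Mind the look-alikes: they are no part of the job. What is shaped like the biscuit_2 but green is not meant.

How it is judged (in metres and radians):
On the way, in this order (a step that is already met when the one before it is completed fails the run):
1. all biscuits lie in the level pan (x of biscuit_1 in the frame of pan_floor between -0.08 and 0.055 m and y of biscuit_1 in the frame of pan_floor between -0.075 and 0.075 m and z of biscuit_1 in the frame of pan_floor between -0.01 and 0.05 m and x of biscuit_2 in the frame of pan_floor between -0.08 and 0.055 m and y of biscuit_2 in the frame of pan_floor between -0.075 and 0.075 m and z of biscuit_2 in the frame of pan_floor between -0.01 and 0.05 m and x of biscuit_3 in the frame of pan_floor between -0.08 and 0.055 m and y of biscuit_3 in the frame of pan_floor between -0.075 and 0.075 m and z of biscuit_3 in the frame of pan_floor between -0.01 and 0.05 m and value of joint pan below 0.08 rad and linear speed of each of biscuit_1, biscuit_2, biscuit_3 below 0.03 m/s), for 0.3 s.
2. with them in the pan, the key is held at its halfway stop (6 to 10 mm down) for 0.8 s (x of biscuit_1 in the frame of pan_floor between -0.08 and 0.055 m and y of biscuit_1 in the frame of pan_floor between -0.075 and 0.075 m and z of biscuit_1 in the frame of pan_floor between -0.01 and 0.05 m and x of biscuit_2 in the frame of pan_floor between -0.08 and 0.055 m and y of biscuit_2 in the frame of pan_floor between -0.075 and 0.075 m and z of biscuit_2 in the frame of pan_floor between -0.01 and 0.05 m and x of biscuit_3 in the frame of pan_floor between -0.08 and 0.055 m and y of biscuit_3 in the frame of pan_floor between -0.075 and 0.075 m and z of biscuit_3 in the frame of pan_floor between -0.01 and 0.05 m and value of joint key_stage1 above 0.006 m and value of joint key_stage2 below 0.002 m), for 0.8 s.
3. then the key is pressed fully down (within 2 mm) (x of biscuit_1 in the frame of pan_floor between -0.08 and 0.055 m and y of biscuit_1 in the frame of pan_floor between -0.075 and 0.075 m and z of biscuit_1 in the frame of pan_floor between -0.01 and 0.05 m and x of biscuit_2 in the frame of pan_floor between -0.08 and 0.055 m and y of biscuit_2 in the frame of pan_floor between -0.075 and 0.075 m and z of biscuit_2 in the frame of pan_floor between -0.01 and 0.05 m and x of biscuit_3 in the frame of pan_floor between -0.08 and 0.055 m and y of biscuit_3 in the frame of pan_floor between -0.075 and 0.075 m and z of biscuit_3 in the frame of pan_floor between -0.01 and 0.05 m and value of joint key_stage2 above 0.006 m), for 0.1 s.
4. the key is let go (value of joint each of key_stage1, key_stage2 below 0.002 m), for 0.1 s.
5. the pan begins to tip (past 0.15 rad) with all the biscuits still in it (x of biscuit_1 in the frame of pan_floor between -0.08 and 0.055 m and y of biscuit_1 in the frame of pan_floor between -0.075 and 0.075 m and z of biscuit_1 in the frame of pan_floor between -0.01 and 0.05 m and x of biscuit_2 in the frame of pan_floor between -0.08 and 0.055 m and y of biscuit_2 in the frame of pan_floor between -0.075 and 0.075 m and z of biscuit_2 in the frame of pan_floor between -0.01 and 0.05 m and x of biscuit_3 in the frame of pan_floor between -0.08 and 0.055 m and y of biscuit_3 in the frame of pan_floor between -0.075 and 0.075 m and z of biscuit_3 in the frame of pan_floor between -0.01 and 0.05 m and value of joint pan above 0.15 rad), for 0.02 s.
6. the pan is tipped right over (past 1.05 rad) (value of joint pan above 1.05 rad), for 0.2 s.
At the end, for the whole second after the job is handed in: Every biscuit that is present lies inside the tray (its centre within the walls and below 50 mm over the tray's underside), at rest; the tray stands flat on the counter; the pan is upright again (within 0.08 rad); the key is released (within 2 mm) (all of step 4 and x of biscuit_1 in the frame of goods_tray between -0.06 and 0.06 m and y of biscuit_1 in the frame of goods_tray between -0.085 and 0.085 m and z of biscuit_1 in the frame of goods_tray between -0.005 and 0.05 m and x of biscuit_2 in the frame of goods_tray between -0.06 and 0.06 m and y of biscuit_2 in the frame of goods_tray between -0.085 and 0.085 m and z of biscuit_2 in the frame of goods_tray between -0.005 and 0.05 m and x of biscuit_3 in the frame of goods_tray between -0.06 and 0.06 m and y of biscuit_3 in the frame of goods_tray between -0.085 and 0.085 m and z of biscuit_3 in the frame of goods_tray between -0.005 and 0.05 m and linear speed of each of biscuit_1, biscuit_2, biscuit_3 below 0.03 m/s and value of joint pan below 0.08 rad and angle between goods_tray's own z axis and vertical below 0.1 rad and height (world z) of goods_tray between -0.02 and 0.02 m); the robot touches nothing.
It fails at once if the bell or the price sign is moved by more than 40 mm (distance of any of bell, peg_sign from where it was at the start of the episode above 0.04 m).
Of biscuit_1, biscuit_2, biscuit_3 only 2 to 3 are there at a start; the rules pass over those that are not, and their reading is None.
At some moment in a run one of biscuit_1, biscuit_2, biscuit_3, goods_tray may be knocked a few centimetres aside while the robot is not near it.
Once in a run the grip may slacken for a moment while it holds something.
It also fails if it takes over 210 s, if anything falls off the work surface, if the arm or the gripper's body presses on something with over 40 N, if the wrist force passes 120 N, or if a joint passes its speed limit or range.

ROBOT

A 7-joint arm with a two-finger parallel gripper is mounted at the origin on a cart in front of the work surface, level with it; the furniture and walls round the work are solid. World frame = base frame: x ahead of the robot, y to its left, z up, the work surface at z = 0. Lengths are in mm, angles in rad, forces in N, time in s.
With the tool pointing down it reaches from about 425 to 950 mm from the base axis. Payload 4.7 kg.
Tool frame: the origin (TCP) lies on the centre line of the jaws, within the pads' length; the fingertips stand 14 mm ahead of it and the grasp point (between the pads) lies 5 mm behind it; z points along the fingers, y is the direction in which the jaws open and shut (so a half turn about z gives the same grasp; the last joint's range is limited). The gripper opens to 87 mm and grips with 3 to 60 N. Pads are 19 mm wide; open, the fingers measure 117 mm over their backs; the gripper's body (75 mm by 190 mm) begins 51 mm behind the grasp point.
Start: joints at [1.271, 0.469, -0.049, 1.532, 0.024, 1.141, -0.082], TCP at [180.61, -650.406, 236.573] pointing down, gripper open.
Joint ranges: [-2.59, 2.59], [-0.33, 1.99], [-1.39, 1.29], [0.1, 2.45], [-1.04, 4.18], [0.21, 1.99], [-2.66, 2.66]. Speed limits (rad/s): [2.57, 2.57, 3.14, 3.14, 3.14, 3.14, 3.14].

INTERFACE

Orientations are given as [roll, pitch, yaw] about the fixed x, y, z axes, in that order (R = Rz(yaw) Ry(pitch) Rx(roll)).
In Python, from bench import readout, get_image, calibration, workorder gives the robot as it stands. The module is installed in compiled form; this text tells all that it offers.
- The arm moves only by the tool apply_moves, never from a script. Its argument "plan" is a list of rows, each a list of 6 numbers: the shift along the world's x, y, z in mm, then the turn, a rotation vector about the world's x, y, z in degrees. A call has 1 to 5 rows; each row shifts and turns the pose as measured when the row begins; what a row does not reach is not made up. A row lasts 1/10 s, in which the tool goes at most 50 mm and 8.59 degrees, less where a joint would pass 70% of its speed; a pose out of reach is approached as far as the arm can. A call with a gripper value outside its range is refused whole. "grip" is the finger opening in mm, from 0 to 87, set as the call begins (left out, the last holds). The fingers move at their own pace and stop on an object; the grip force is fixed at half the most. Time passes only in rows, so rows that do not move let the fingers close. It gives the time, the measured TCP pose, the force and the opening at its end, in the units of the state.
- readout.get_obs(): the state, without advancing time (a new reading comes with each control period).
- get_image(name): name is "scene" or "top"; returns the picture (420x560x3 uint8, red, green, blue); there is no depth.
- calibration(name): a dict with "mtx" (3x3 intrinsics, pixels), "k1" (the pictures are not rectified: a ray, as slopes to the right and down, at radius r is drawn at 1 + k1 r^2 times it, then the intrinsics apply), "view" (4x4, takes a point from world to camera coordinates). Camera axes: x right, y up, looking along -z (the intrinsics and any distortion apply to the point x, -y, -z); pixel columns grow to the right and rows downward; lengths in mm; the calibration is good to about 2 mm. A picture is of the moment at which its call begins. calibration takes no time and is no camera call.
- workorder.job_done(): hands the job in, once; it reports no verdict.
The state is a dict: "t": time; "joint_pos": joint angles; "joint_velocities": joint speeds; "joint_torque": joint torques, N m; "eef_pos": TCP position; "orientation": TCP orientation; "contact_force": force on the tool from outside, world axes, zero at the start; "ft_torque": the same for the moment, N m; "finger_gap": finger opening in mm.
Only numpy, scipy, OpenCV 4.12 (cv2) and the standard library are available. Lean on these libraries where they do the work, as an engineer would, in place of code of your own. Each camera call takes 0.05 s, during which the arm holds its last target.

## Working session

There is one attempt and no reset: what is moved stays moved. The work goes in short steps, Python scripts to look and compute and a tool call to move; the robot and the scene stay as the last step left them, time stands still between calls to the robot, and variables do not carry over. Pictures are saved under pics/ and viewed, and the job is handed in when it is done.

Besides the shell and the picture viewer there is one more tool, called after "Call:" as name(argument=value, ...), one argument or row to a line, values as JSON. apply_moves: Moves the arm, as the interface text tells. Its arguments: {"type":"object","properties":{"plan":{"type":"array","items":{"type":"array","items":{"type":"number"}}},"grip":{"type":"number"}},"required":["plan"]}

```bash
mkdir -p pics; cat > h.py <<'E'
import numpy as np, cv2
from bench import readout, get_image, calibration, workorder
def cal(n):
    c=calibration(n); return np.array(c['mtx'],float),float(c['k1']),np.array(c['view'],float)
def ray(n,u,v):
    K,k1,V=cal(n)
    d=np.linalg.inv(K)@np.array([u,v,1.0]); d=d[:2]
    s=d.copy()
    for _ in range(50): s=d/(1+k1*(s@s))
    dc=np.array([s[0],-s[1],-1.0]); R=V[:3,:3]; t=V[:3,3]
    return -R.T@t, R.T@dc
def px2w(n,u,v,z):
    o,d=ray(n,u,v); return o+d*(z-o[2])/d[2]
def w2px(n,p):
    K,k1,V=cal(n); c=V[:3,:3]@np.array(p,float)+V[:3,3]
    s=np.array([c[0],-c[1]])/(-c[2]); s=s*(1+k1*(s@s)); r=K@np.array([s[0],s[1],1]); return r[:2]
def snap(n,f,crop=None,sc=1):
    im=get_image(n); im=np.ascontiguousarray(im[:,:,::-1])
    cv2.imwrite('pics/raw_'+f,im)
    if crop: im=im[crop[1]:crop[3],crop[0]:crop[2]]
    if sc!=1: im=cv2.resize(im,None,fx=sc,fy=sc,interpolation=cv2.INTER_CUBIC)
    cv2.imwrite('pics/'+f,im); return im
def st():
    o=readout.get_obs()
    for k in ('t','eef_pos','orientation','contact_force','finger_gap','joint_pos'): print(k,np.round(o[k],3))
E
python3 - <<'E'
from h import *
snap('scene','s0.png'); snap('top','t0.png'); st()
for n in('scene','top'): print(cal(n))
E
```

```text
t 0.1
eef_pos [ 180.471 -649.9    235.607]
orientation [-3.14   0.     0.271]
contact_force [0.196 0.22  0.099]
finger_gap 87.25
joint_pos [ 1.271  0.469 -0.049  1.534  0.024  1.141 -0.082]
(array([[471.43032374,   0.        , 283.7947139 ],
       [  0.        , 471.43032374, 210.22289822],
       [  0.        ,   0.        ,   1.        ]]), -0.15809751738140285, array([[-9.03239787e-01, -4.28682376e-01, -1.97308658e-02,
         4.04643359e+02],
       [ 2.83870683e-01, -6.31336427e-01,  7.21686740e-01,
        -3.60390065e+02],
       [-3.21831201e-01,  6.46255164e-01,  6.91938539e-01,
        -1.42245278e+03],
       [ 0.00000000e+00,  0.00000000e+00,  0.00000000e+00,
         1.00000000e+00]]))
(array([[460.98066178,   0.        , 278.70985157],
       [  0.        , 460.98066178, 211.19197434],
       [  0.        ,   0.        ,   1.        ]]), -0.08912293212014938, array([[-2.12558651e-02, -9.99752398e-01, -6.58259354e-03,
        -1.67427831e+02],
       [ 9.97356473e-01, -2.16616082e-02,  6.93602218e-02,
        -5.56657570e+02],
       [-6.94856377e-02, -5.09088076e-03,  9.97569962e-01,
        -1.58710485e+03],
       [ 0.00000000e+00,  0.00000000e+00,  0.00000000e+00,
         1.00000000e+00]]))
```

View pics/s0.png

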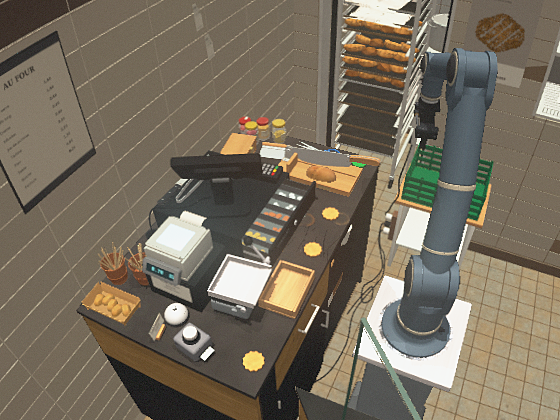

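View pics/t0.png

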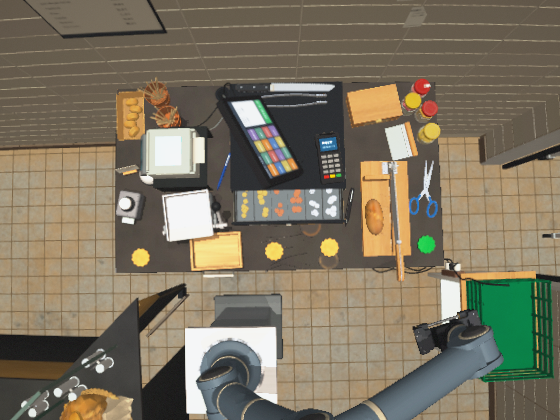

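The top view shows three yellow biscuits at (141,257), (274,251) and (330,247). The green look-alike is at (427,244). The pan is near (189,215), the tray at (217,251), the printer at (129,207) and the bell at about (147,180). Next I'll take close crops.

```bash
python3 - <<'E'
from h import *
im=cv2.imread('pics/raw_t0.png')
cv2.imwrite('pics/t0a.png',cv2.resize(im[140:280,110:270],None,fx=5,fy=4.2,interpolation=cv2.INTER_CUBIC)[:600])
cv2.imwrite('pics/t0b.png',cv2.resize(im[180:280,230:450],None,fx=3.6,fy=3.6,interpolation=cv2.INTER_CUBIC))
s=cv2.imread('pics/raw_s0.png')
cv2.imwrite('pics/s0a.png',cv2.resize(s[220:380,130:330],None,fx=3.7,fy=3.7,interpolation=cv2.INTER_CUBIC))
# biscuits
hsv=cv2.cvtColor(im,cv2.COLOR_BGR2HSV)
m=cv2.inRange(hsv,(20,150,150),(32,255,255)); n,l,s,c=cv2.connectedComponentsWithStats(m)
for i in range(1,n):
    if s[i,4]>80: print(s[i],c[i],px2w('top',*c[i],9).round(1))
E
```

```text
[405  93  16  15 199] [412.52261307 100.07035176] [ 944.6 -670.2    9. ]
[419 123  21  19 237] [429.16877637 132.13080169] [ 825.9 -724.5    9. ]
[321 239  17  17 170] [329.00588235 247.04117647] [ 424.4 -352.1    9. ]
[265 243  18  17 173] [273.82080925 250.93641618] [ 415.1 -159.3    9. ]
[132 249  17  17 191] [140.15183246 257.03664921] [402.5 311.7   9. ]
```

View pics/t0a.png

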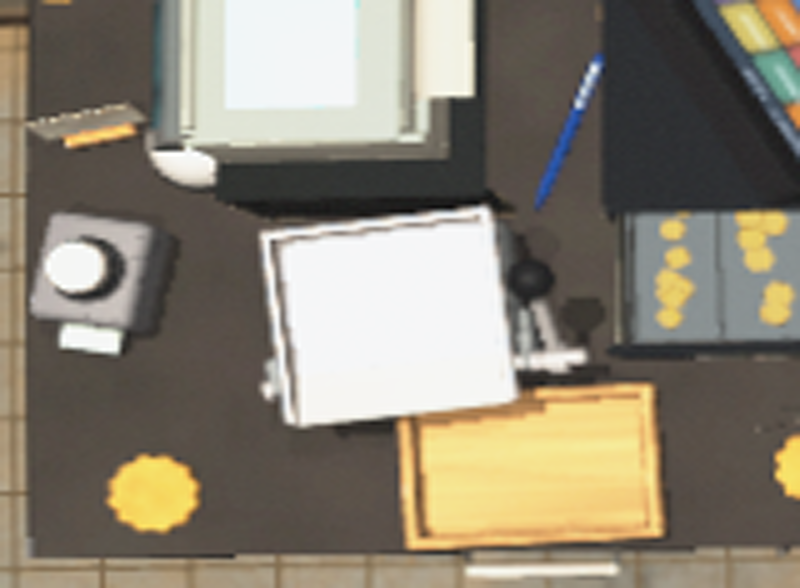

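View pics/t0b.png

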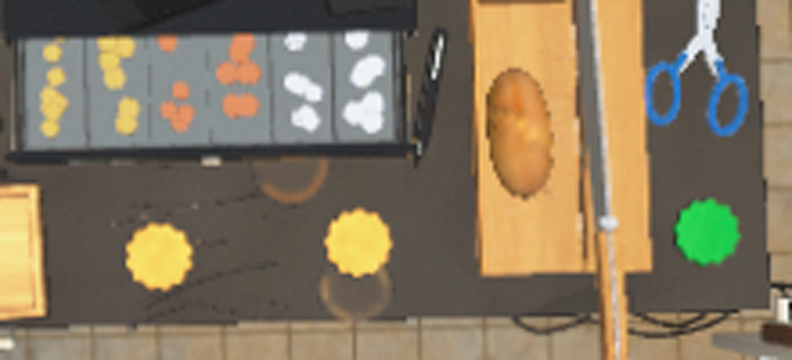

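View pics/s0a.png

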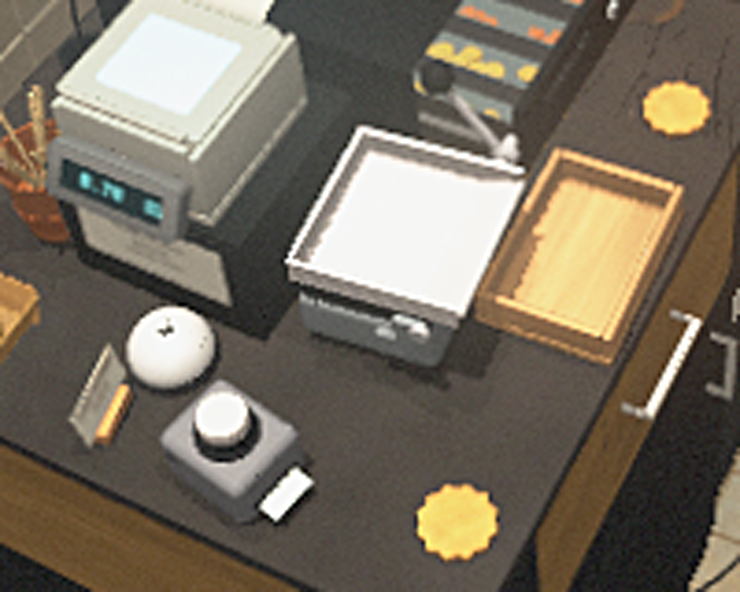

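The crops confirm it: the yellow wavy discs at (140,257), (274,251) and (329,247) are the biscuits, and the green one at (427,244) is excluded. Next I'll work out the geometry of the pan, tray, key and lever.

```bash
python3 - <<'E'
from h import *
im=cv2.imread('pics/raw_t0.png')
f=lambda x,y:(110+(x+.5)/5-.5,140+(y+.5)/4.2-.5)
P=lambda lab,x,y,z:print(lab,px2w('top',*f(x,y),z).round(1))
for l,x,y,z in [('panBL',262,232,104),('panBR',490,206,104),('panFR',515,402,94),('panFL',291,427,94),('ball',530,278,162),('key',77,267,84),
 ('trBL',400,418,40),('trBR',652,385,40),('trFR',663,537,40),('trFL',408,549,40),('cornerCounter',30,555,0),('bellc',180,165,20)]: P(l,x,y,z)
print('cam',ray('top',0,0)[0],ray('scene',0,0)[0])
# scene view
g=lambda x,y:(130+(x+.5)/3.7-.5,220+(y+.5)/3.7-.5)
print('scene:')
for l,x,y,z in [('panBL',291,263,104),('panBR',363,130,104),('panFR',522,172,94),('panFL',458,318,94),('ball',434,78,162),('key',222,415,84),
 ('trBR',560,152,40),('trFR',682,186,40),('trFL',612,358,40),('trBL',480,308,40)]: print(l,px2w('scene',*g(x,y),z).round(1))
# machine: triangulate corners. right-front top corner
def tri(a,b):
    o1,d1=ray('top',*a);o2,d2=ray('scene',*b);A=np.stack([d1,-d2],1);s=np.linalg.lstsq(A,o2-o1,rcond=None)[0];p1=o1+s[0]*d1;p2=o2+s[1]*d2;return ((p1+p2)/2).round(0),np.linalg.norm(p1-p2).round(1)
print('machine front right low base-shadow',tri(f(448,158),g(200,222)))
print('top plate FR',tri(f(405,150),g(185,150)))
print('tribal',tri(f(530,278),g(434,78)),tri(f(77,267),g(222,415)))
E
```

```text
panBL [610.  207.8 104. ]
panBR [627.1  54.7 104. ]
panFR [472.2  41.3  94. ]
panFL [455.3 191.5  94. ]
ball [564.5  20.4 162. ]
key [586.9 340.3  84. ]
trBL [461.7 129.1  40. ]
trBR [485.2 -45.2  40. ]
trFR [361.4 -50.6  40. ]
trFL [354.8 124.7  40. ]
cornerCounter [351.5 403.7   0. ]
bellc [677.4 288.4  20. ]
cam [ 441.34621473 -187.52423499 1620.75590988] [  10.00447024  865.20355211 1252.32259077]
scene:
panBL [601.6 203.9 104. ]
panBR [620.   54.4 104. ]
panFR [476.8  31.6  94. ]
panFL [456.1 187.9  94. ]
ball [563.5  19.5 162. ]
key [583.9 341.3  84. ]
trBR [477.7 -42.5  40. ]
trFR [361.9 -51.7  40. ]
trFL [343.6 138.6  40. ]
trBL [464.8 139.6  40. ]
machine front right low base-shadow (array([718., 123.,  -3.]), np.float64(82.0))
top plate FR (array([706., 131., 112.]), np.float64(78.8))
tribal (array([564.,  20., 162.]), np.float64(1.3)) (array([586., 341.,  82.]), np.float64(2.2))
```

```bash
python3 - <<'E'
from h import *
s=cv2.imread('pics/raw_s0.png'); t=cv2.imread('pics/raw_t0.png')
cv2.imwrite('pics/s0m.png',cv2.resize(s[200:310,130:280],None,fx=5.3,fy=5.3,interpolation=cv2.INTER_CUBIC))
cv2.imwrite('pics/t0m.png',cv2.resize(t[120:230,110:260],None,fx=5.3,fy=5.3,interpolation=cv2.INTER_CUBIC))
E
```

```text
(no output)
```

View pics/s0m.png

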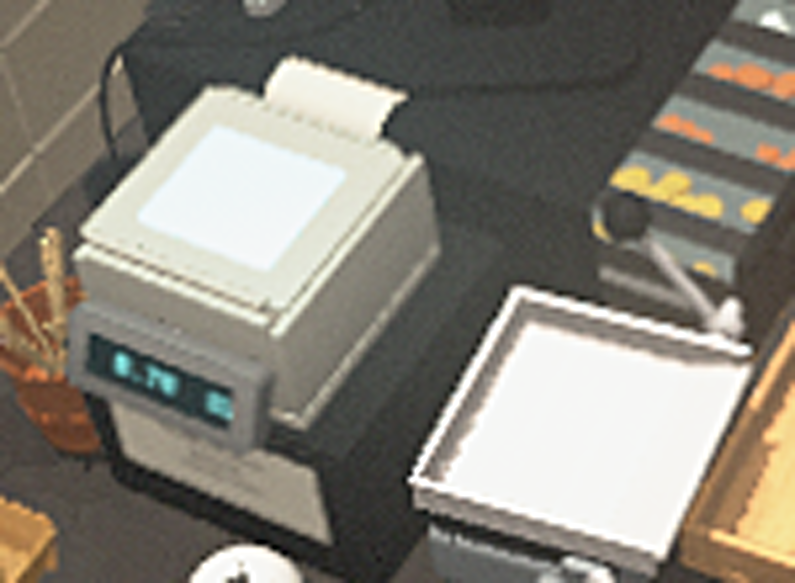

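View pics/t0m.png

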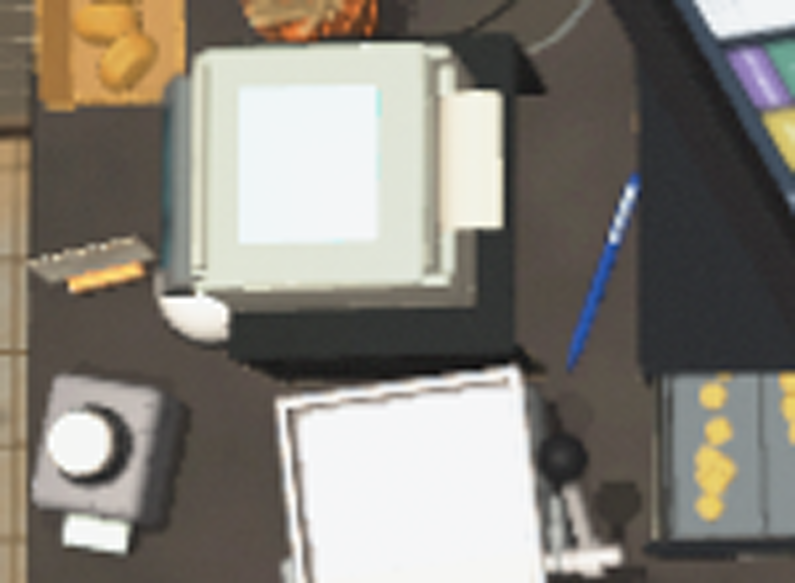

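```bash
python3 - <<'E'
from h import *
f=lambda x,y:(110+(x+.5)/5.3-.5,120+(y+.5)/5.3-.5)
g=lambda x,y:(130+(x+.5)/5.3-.5,200+(y+.5)/5.3-.5)
def tri(a,b):
    o1,d1=ray('top',*a);o2,d2=ray('scene',*b);A=np.stack([d1,-d2],1);s=np.linalg.lstsq(A,o2-o1,rcond=None)[0];p1=o1+s[0]*d1;p2=o2+s[1]*d2;return ((p1+p2)/2).round(0),np.linalg.norm(p1-p2).round(1)
for n,a,b in [('top near +y',(200,285),(272,325)),('top near -y',(445,290),(415,158)),('greybot -y',(475,303),(438,250)),('greybot+y',(228,308),(295,425)),('black -y',(515,355),(500,240)),('till fr left',(655,550),(600,275))]:
    print(n,*tri(f(*a),g(*b)))
# pan fit from world model: least squares over x,y,yaw using both cams
from scipy.optimize import least_squares
ft=lambda x,y:np.array((110+(x+.5)/5-.5,140+(y+.5)/4.2-.5))
gs=lambda x,y:np.array((130+(x+.5)/3.7-.5,220+(y+.5)/3.7-.5))
w=75.5
obs=[('top',ft(262,232),(51,w,104)),('top',ft(490,206),(51,-w,104)),('top',ft(515,402),(-100,-w,96)),('top',ft(291,427),(-100,w,96)),('top',ft(530,278),(-13,-105,162)),
('scene',gs(291,263),(51,w,104)),('scene',gs(363,130),(51,-w,104)),('scene',gs(522,172),(-100,-w,96)),('scene',gs(458,318),(-100,w,96)),('scene',gs(434,78),(-13,-105,162))]
def R(p,o):
    c,s=np.cos(p[2]),np.sin(p[2]);return lambda q:(p[0]+c*q[0]-s*q[1],p[1]+s*q[0]+c*q[1],q[2])
res=lambda p:np.concatenate([w2px(n,R(p,0)(q))-u for n,u,q in obs])
r=least_squares(res,[550,120,0.1],loss='soft_l1');print('pan',r.x.round(3),res(r.x).round(1).reshape(-1,2).tolist())
w=88
o2=[('top',ft(652,385),(62.5,-w,40)),('top',ft(663,537),(-62.5,-w,40)),('top',ft(408,549),(-62.5,w,40)),
('scene',gs(560,152),(62.5,-w,40)),('scene',gs(682,186),(-62.5,-w,40)),('scene',gs(612,358),(-62.5,w,40)),('scene',gs(480,308),(62.5,w,40))]
obs=o2
r=least_squares(res,[415,40,0.0],loss='soft_l1');print('tray',r.x.round(3),res(r.x).round(1).reshape(-1,2).tolist())
E
```

```text
top near +y [663. 221. 231.] 0.3
top near -y [659.  79. 228.] 3.8
greybot -y [661.  75. 145.] 1.3
greybot+y [661. 226. 151.] 0.2
black -y [630.  51. 144.] 1.9
till fr left [549.  -6.  90.] 87.4
pan [5.64056e+02 1.25210e+02 1.14000e-01] [[0.5, 1.1], [-0.4, 1.1], [0.6, -0.3], [0.6, -0.3], [0.3, 0.4], [-1.6, -0.0], [-1.1, 0.0], [-0.0, 1.6], [-0.2, -0.2], [0.1, 0.0]]
tray [4.16351e+02 4.17900e+01 6.50000e-02] [[-0.9, 0.3], [-0.2, 0.5], [-0.2, 1.9], [-1.9, -0.5], [0.4, 0.6], [0.4, -3.8], [-1.4, -2.3]]
```

Call:
apply_moves(
  plan=[
    [30,35,10,0,0,-4],
    [30,38,5,0,0,-4],
    [30,38,0,0,0,-4],
    [30,38,0,0,0,-3.5],
    [30,38,0,0,0,0],
  ],
  grip=87,
)

```text
t: 0.6
eef_pos: [325.0, -461.6, 247.2]
orientation: [-3.138, 0.006, -0.029]
contact_force: [0.7, 0.4, 0.0]
finger_gap: 86.7
```

Call:
apply_moves(
  plan=[
    [30,38,-10,0,0,0],
    [30,38,-20,0,0,0],
    [25,30,-30,0,0,0],
    [0,0,-30,0,0,0],
    [0,0,0,0,0,0],
  ],
)

```text
t: 1.1
eef_pos: [414.8, -346.6, 157.5]
orientation: [-3.136, 0.002, -0.014]
contact_force: [-1.1, -0.4, -0.2]
finger_gap: 87.1
```

```bash
python3 - <<'E'
from h import *
snap('top','t1.png',(230,160,450,290),3.6); st()
im=cv2.imread('pics/raw_t1.png')
hsv=cv2.cvtColor(im,cv2.COLOR_BGR2HSV)
m=cv2.inRange(hsv,(20,150,150),(32,255,255)); n,l,s,c=cv2.connectedComponentsWithStats(m)
for i in range(1,n):
    if s[i,4]>80: print(s[i],c[i],px2w('top',*c[i],9).round(1))
E
```

```text
t 1.15
eef_pos [ 416.445 -347.152  159.609]
orientation [-3.138e+00 -2.000e-03 -1.400e-02]
contact_force [ 0.48   1.126 -0.233]
finger_gap 86.873
joint_pos [ 0.739  0.344 -0.149  1.925  0.06   0.878 -1.024]
[405  93  16  15 199] [412.52261307 100.07035176] [ 944.6 -670.2    9. ]
[419 123  21  19 240] [429.15416667 132.11666667] [ 826.  -724.5    9. ]
[266 243  17  16 206] [273.60679612 250.58252427] [ 416.4 -158.6    9. ]
[132 249  17  17 187] [140.06951872 256.94117647] [402.8 312.    9. ]
```

View pics/t1.png

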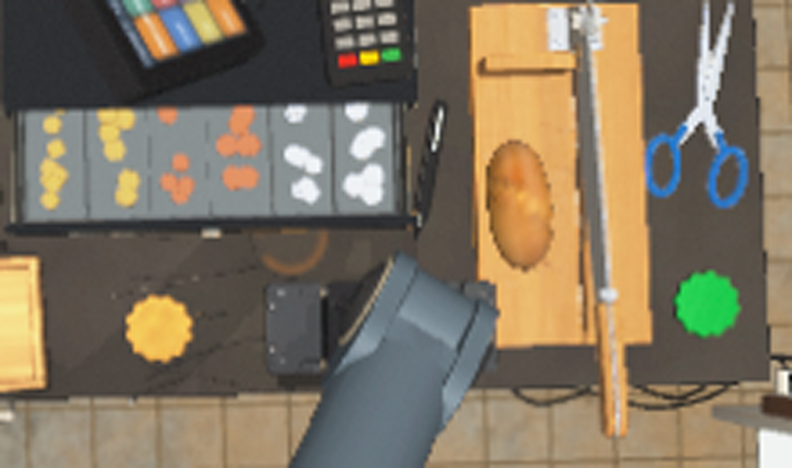

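The arm is over biscuit 1, with the gripper body lying along y and nothing in the way. I'll descend.

Call:
apply_moves(
  plan=[
    [8,-5,-40,0,0,0],
    [0,0,-45,0,0,0],
    [0,0,-30,0,0,0],
    [0,0,-15,0,0,0],
    [0,0,-6,0,0,0],
  ],
)

```text
t: 1.65
eef_pos: [428.2, -362.8, 29.0]
orientation: [3.131, -0.016, -0.024]
contact_force: [-0.3, -0.2, 0.1]
finger_gap: 87.0
```

Call:
apply_moves(
  plan=[
    [0,0,0,0,0,0],
  ],
)

```text
t: 1.75
eef_pos: [428.0, -364.1, 29.4]
orientation: [3.131, -0.016, -0.026]
contact_force: [0.8, 1.0, 0.3]
finger_gap: 86.8
```

```bash
python3 - <<'E'
from h import *
st()
snap('scene','s2.png',(270,170,400,280),6)
E
```

```text
t 1.75
eef_pos [ 427.965 -364.091   29.433]
orientation [ 3.131 -0.016 -0.026]
contact_force [0.808 1.04  0.259]
finger_gap 86.791
joint_pos [ 0.721  0.547 -0.118  1.981  0.108  0.6   -1.066]
```

View pics/s2.png

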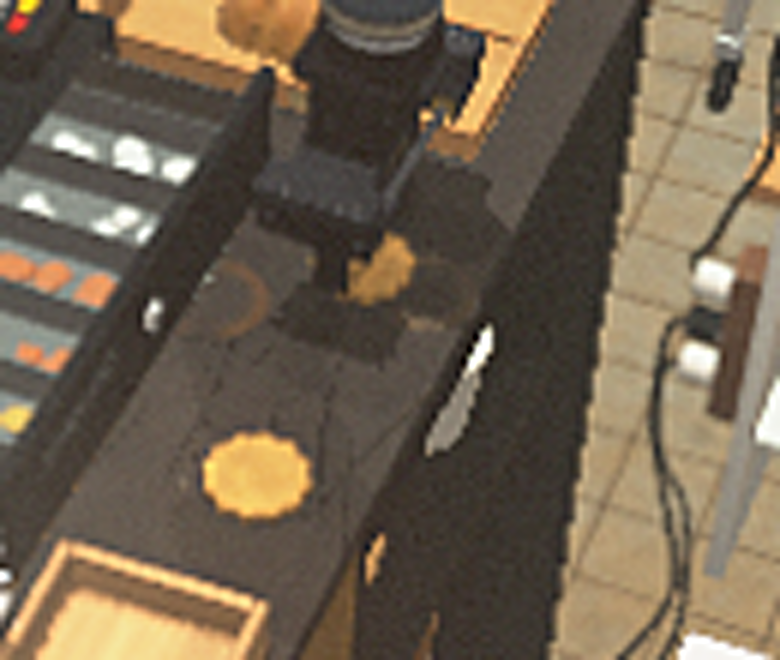

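Call:
apply_moves(
  plan=[
    [-2,6,0,0.6,0.9,1.5],
    [-2,6,0,0,0,0],
    [0,0,0,0,0,0],
  ],
)

```text
t: 2.1
eef_pos: [425.7, -353.6, 33.8]
orientation: [3.137, -0.005, 0.001]
contact_force: [0.3, 0.1, 0.3]
finger_gap: 87.1
```

Call:
apply_moves(
  plan=[
    [0,1,-9,0,0,0],
    [0,0,-9,0,0,0],
    [0,0,0,0,0,0],
  ],
)

```text
t: 2.4
eef_pos: [426.4, -352.5, 15.7]
orientation: [3.135, -0.007, 0.002]
contact_force: [0.1, 0.2, 0.1]
finger_gap: 86.9
```

Call:
apply_moves(
  plan=[
    [0,0,0,0,0,0],
    [0,0,0,0,0,0],
    [0,0,0,0,0,0],
    [0,0,0,0,0,0],
    [0,0,0,0,0,0],
  ],
  grip=50,
)

```text
t: 2.9
eef_pos: [426.2, -352.5, 14.9]
orientation: [3.136, -0.006, 0.001]
contact_force: [0.3, 0.5, 0.1]
finger_gap: 64.2
```

Call:
apply_moves(
  plan=[
    [0,0,30,0,0,0],
    [0,0,45,0,0,0],
    [0,0,48,0,0,0],
    [0,0,48,0,0,0],
    [0,0,10,0,0,0],
  ],
)

```text
t: 3.4
eef_pos: [423.3, -350.3, 199.9]
orientation: [3.14, -0.001, 0.002]
contact_force: [0.8, -0.5, -0.1]
finger_gap: 64.2
```

Call:
apply_moves(
  plan=[
    [5,40,0,0,0,4],
    [5,45,0,0,0,8],
    [5,45,0,0,0,8],
    [5,45,0,0,0,8],
    [5,45,0,0,0,8],
  ],
)

```text
t: 3.9
eef_pos: [447.0, -132.1, 202.5]
orientation: [3.131, -0.006, 0.637]
contact_force: [0.7, 1.0, -0.0]
finger_gap: 63.7
```

Call:
apply_moves(
  plan=[
    [0,45,0,0,0,8],
    [0,45,0,0,0,8],
    [0,45,0,0,0,8],
    [0,40,0,0,0,8],
    [0,0,0,0,0,8],
  ],
)

```text
t: 4.4
eef_pos: [444.0, 56.5, 201.5]
orientation: [3.131, -0.008, 1.376]
contact_force: [-1.1, -0.7, 0.2]
finger_gap: 64.0
```

Call:
apply_moves(
  plan=[
    [30,33,0,0,0,8],
    [30,33,0,0,0,8],
    [28,34,0,0.6,0.4,1.7],
    [0,0,-20,0,0,0],
    [0,0,0,0,0,0],
  ],
)

```text
t: 4.9
eef_pos: [531.9, 160.5, 178.1]
orientation: [3.141, -0.017, 1.695]
contact_force: [-0.7, -1.6, -0.8]
finger_gap: 64.3
```

```bash
python3 - <<'E'
from h import *
snap('scene','s3.png',(150,180,310,340),3.7); st()
E
```

```text
t 4.95
eef_pos [533.141 161.451 179.896]
orientation [ 3.137 -0.019  1.695]
contact_force [0.545 1.895 0.249]
finger_gap 63.931
joint_pos [ 0.162  0.413 -0.671  1.855  0.288  0.965 -0.507]
```

View pics/s3.png

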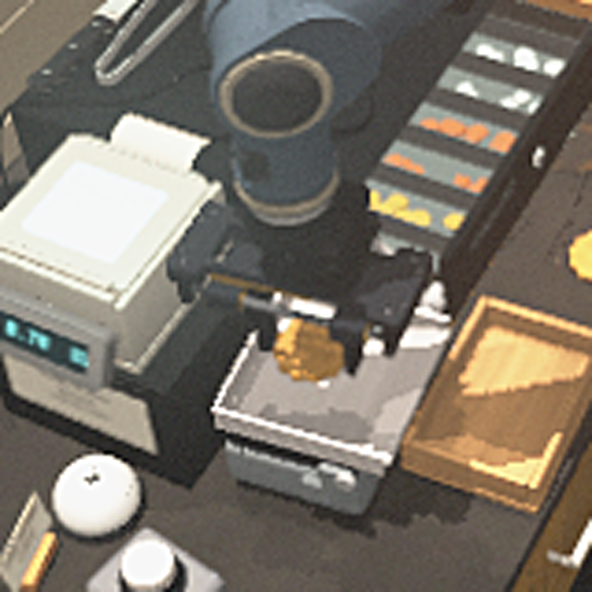

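Call:
apply_moves(
  plan=[
    [-4,-4,-25,-1.1,-0.1,-0.5],
    [0,0,-25,0,0,0],
    [0,0,-15,0,0,0],
    [0,0,-8,0,0,0],
    [0,0,0,0,0,0],
  ],
)

```text
t: 5.45
eef_pos: [530.1, 154.8, 108.4]
orientation: [3.131, 0.003, 1.682]
contact_force: [-0.7, 0.1, -0.7]
finger_gap: 64.5
```

Call:
apply_moves(
  plan=[
    [-1,2,-6,0,0,0],
    [0,0,0,0,0,0],
  ],
)

```text
t: 5.65
eef_pos: [530.1, 156.9, 103.6]
orientation: [3.129, 0.003, 1.681]
contact_force: [-0.3, -0.6, -1.0]
finger_gap: 64.3
```

Call:
apply_moves(
  plan=[
    [0,0,0,0,0,0],
    [0,0,0,0,0,0],
    [0,0,0,0,0,0],
  ],
  grip=80,
)

```text
t: 5.95
eef_pos: [531.2, 157.6, 105.3]
orientation: [3.125, 0.002, 1.681]
contact_force: [-0.2, -1.2, -0.5]
finger_gap: 77.6
```

Call:
apply_moves(
  plan=[
    [0,0,20,0,0,0],
    [0,0,40,0,0,0],
    [-30,-10,35,0,0,-4],
    [-40,-25,0,0,0,-8],
    [-20,-45,0,0,0,-8],
  ],
)

```text
t: 6.45
eef_pos: [441.4, 82.5, 204.3]
orientation: [3.123, -0.007, 1.329]
contact_force: [0.3, -1.0, -0.8]
finger_gap: 80.2
```

```bash
python3 - <<'E'
from h import *
snap('scene','s4.png',(150,180,350,340),3.7); st()
E
```

```text
t 6.5
eef_pos [438.988  73.024 203.527]
orientation [3.125e+00 2.000e-03 1.314e+00]
contact_force [-3.873 -5.916 -1.201]
finger_gap 79.96
joint_pos [ 0.301  0.172 -0.624  2.072  0.139  0.921 -0.656]
```

View pics/s4.png

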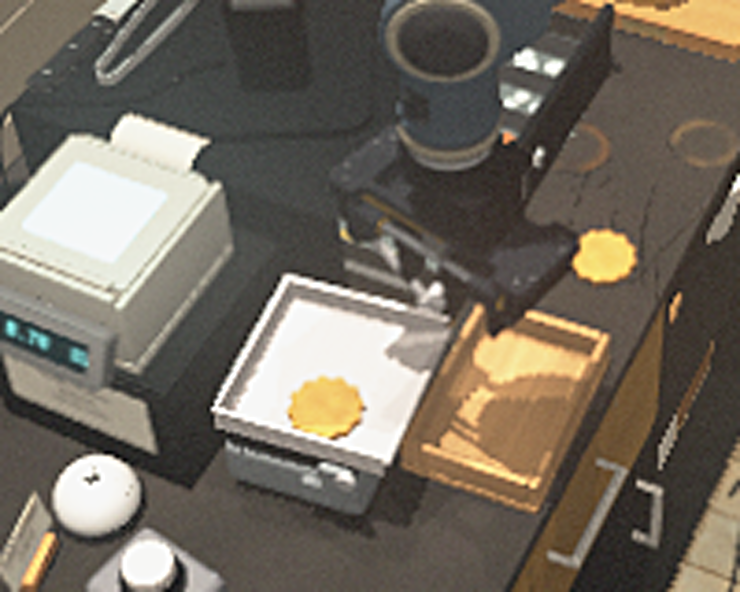

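Biscuit 1 now lies in the +y half of the pan. Biscuit 2 is next.

Call:
apply_moves(
  plan=[
    [0,-40,0,0,0,-8],
    [0,-45,0,0,0,-8],
    [0,-45,0,0,0,-8],
    [-5,-45,0,0,0,-8],
    [-5,-45,0,0,0,-8],
  ],
  grip=87,
)

```text
t: 7.0
eef_pos: [428.8, -150.8, 207.3]
orientation: [3.116, -0.003, 0.604]
contact_force: [1.0, 0.6, -0.6]
finger_gap: 87.2
```

Call:
apply_moves(
  plan=[
    [-5,-10,0,0,0,-8],
    [0,0,0,0,0,-8],
    [0,0,-30,0,0,-8],
    [0,0,-30,0,0,-8],
    [0,0,0,0,0,0],
  ],
)

```text
t: 7.5
eef_pos: [424.0, -171.1, 148.3]
orientation: [3.109, -0.007, 0.01]
contact_force: [-1.2, 0.4, 0.2]
finger_gap: 87.1
```

Call:
apply_moves(
  plan=[
    [-4,6,-30,1.9,0.4,-0.5],
    [-4,6,-30,0,0,0],
    [0,0,-30,0,0,0],
    [0,0,-18,0,0,0],
    [0,0,0,0,0,0],
  ],
)

```text
t: 8.0
eef_pos: [422.1, -159.7, 43.2]
orientation: [3.139, -0.011, 0.021]
contact_force: [-0.2, 0.8, 0.1]
finger_gap: 86.7
```

```bash
python3 - <<'E'
from h import *
st()
snap('scene','s5.png',(240,190,370,300),6)
E
```

```text
t 8.0
eef_pos [ 422.114 -159.7     43.181]
orientation [ 3.139 -0.011  0.021]
contact_force [-0.237  0.834  0.127]
finger_gap 86.723
joint_pos [ 0.472  0.409 -0.244  2.213  0.191  0.527 -1.468]
```

View pics/s5.png

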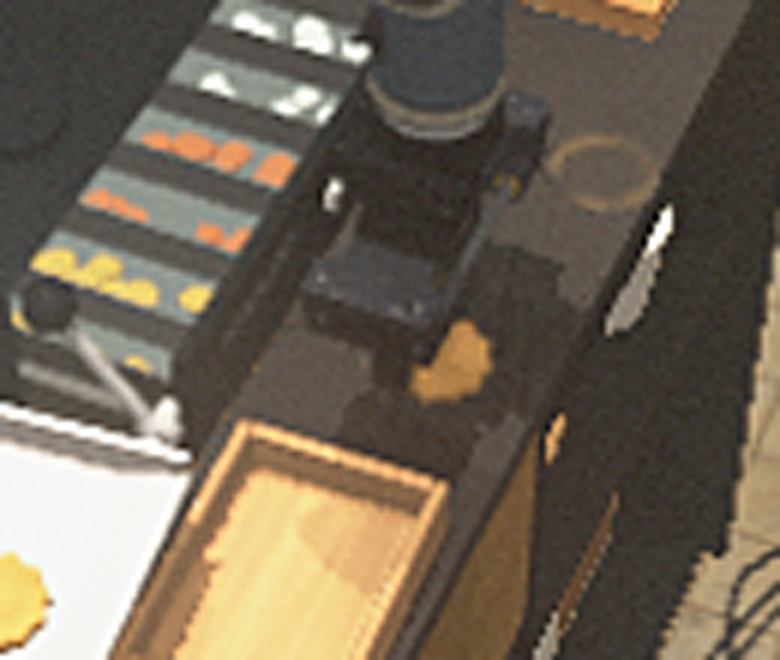

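Call:
apply_moves(
  plan=[
    [-3,0,0,0.2,0.6,0],
    [-3,0,-9,0,0,0],
    [0,0,-9,0,0,0],
    [0,0,-6,0,0,0],
    [0,0,0,0,0,0],
  ],
)

```text
t: 8.55
eef_pos: [420.3, -161.4, 23.1]
orientation: [3.139, -0.011, 0.023]
contact_force: [-0.0, 0.1, -0.1]
finger_gap: 86.8
```

Call:
apply_moves(
  plan=[
    [-3,2,-4,0,0,0],
    [0,0,-4,0,0,0],
    [0,0,0,0,0,0],
  ],
)

```text
t: 8.85
eef_pos: [417.4, -159.3, 14.6]
orientation: [3.139, -0.011, 0.023]
contact_force: [0.1, -0.5, 0.5]
finger_gap: 87.3
```

Call:
apply_moves(
  plan=[
    [0,0,0,0,0,0],
    [0,0,0,0,0,0],
    [0,0,0,0,0,0],
    [0,0,0,0,0,0],
    [0,0,0,0,0,0],
  ],
  grip=50,
)

```text
t: 9.35
eef_pos: [417.6, -158.7, 14.6]
orientation: [3.139, -0.012, 0.024]
contact_force: [0.2, 0.1, 0.0]
finger_gap: 64.1
```

Call:
apply_moves(
  plan=[
    [0,0,30,0,0,0],
    [0,0,45,0,0,0],
    [0,0,48,0,0,0],
    [5,0,48,0,0,0],
    [5,0,15,0,0,5],
  ],
)

```text
t: 9.85
eef_pos: [422.9, -157.9, 204.1]
orientation: [-3.141, -0.001, 0.113]
contact_force: [0.1, -0.6, -0.4]
finger_gap: 64.0
```

Call:
apply_moves(
  plan=[
    [3,30,0,0,0,8],
    [3,40,0,0,0,8],
    [3,40,0,0,0,8],
    [3,40,0,0,0,8],
    [3,40,0,0,0,8],
  ],
)

```text
t: 10.35
eef_pos: [439.7, 30.2, 208.9]
orientation: [3.131, -0.009, 0.823]
contact_force: [0.3, 0.2, -1.2]
finger_gap: 64.0
```

Call:
apply_moves(
  plan=[
    [15,25,0,0,0,8],
    [20,25,0,0,0,8],
    [20,5,0,0,0,8],
    [20,5,0,0,0,8],
    [15,0,0,0,0,8],
  ],
)

```text
t: 10.85
eef_pos: [528.9, 99.5, 209.0]
orientation: [3.131, -0.008, 1.563]
contact_force: [-0.4, 0.6, -0.4]
finger_gap: 64.2
```

Call:
apply_moves(
  plan=[
    [4,-5,0,-0.5,0.6,7],
    [4,-5,0,0,0,0],
    [0,0,-15,0,0,0],
    [0,0,0,0,0,0],
  ],
)

```text
t: 11.25
eef_pos: [538.0, 88.0, 191.2]
orientation: [-3.14, -0.001, 1.684]
contact_force: [0.2, 0.6, -0.7]
finger_gap: 64.3
```

```bash
python3 - <<'E'
from h import *
snap('scene','s6.png',(180,180,310,310),4.5); st()
snap('top','t6.png',(110,140,290,270),4.2)
E
```

```text
t 11.3
eef_pos [538.777  88.276 192.322]
orientation [ 3.141e+00 -1.000e-03  1.685e+00]
contact_force [-0.541  0.576  0.308]
finger_gap 64.481
joint_pos [ 0.311  0.389 -0.697  1.862  0.293  0.996 -0.396]
```

View pics/s6.png

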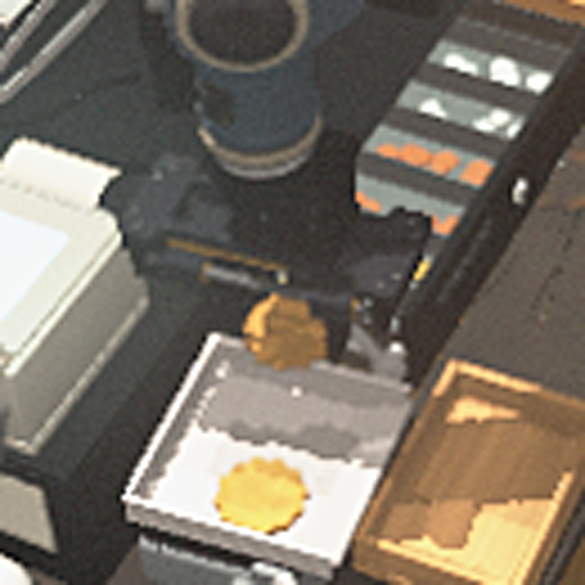

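View pics/t6.png

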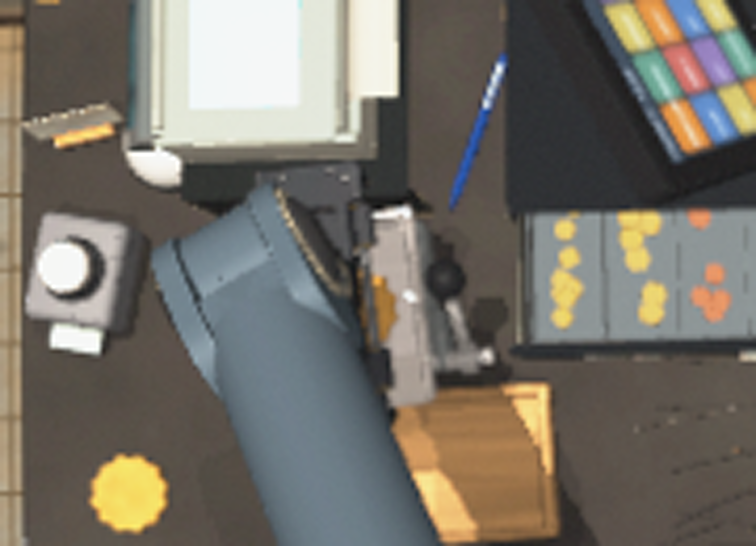

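Call:
apply_moves(
  plan=[
    [-3,1,-30,0,0,0],
    [0,0,-28,0,0,0],
    [0,0,-18,0,0,0],
    [0,0,0,0,0,0],
  ],
)

```text
t: 11.75
eef_pos: [536.3, 90.7, 117.3]
orientation: [3.134, -0.0, 1.683]
contact_force: [-0.6, -0.5, -0.6]
finger_gap: 64.0
```

Call:
apply_moves(
  plan=[
    [0,-1,-12,0,0,0],
    [0,0,0,0,0,0],
  ],
)

```text
t: 11.95
eef_pos: [536.9, 90.1, 106.0]
orientation: [3.132, -0.0, 1.683]
contact_force: [-0.4, -0.4, -0.4]
finger_gap: 64.3
```

Call:
apply_moves(
  plan=[
    [0,0,0,0,0,0],
    [0,0,0,0,0,0],
    [0,0,0,0,0,0],
  ],
  grip=80,
)

```text
t: 12.25
eef_pos: [538.5, 90.7, 108.2]
orientation: [3.128, -0.0, 1.683]
contact_force: [-0.4, 0.5, 0.4]
finger_gap: 77.5
```

Call:
apply_moves(
  plan=[
    [0,0,20,0,0,0],
    [0,0,40,0,0,0],
    [-20,10,35,0,0,0],
    [-40,30,0,0,0,0],
    [-30,40,0,0,0,0],
  ],
)

```text
t: 12.75
eef_pos: [451.3, 167.1, 208.0]
orientation: [3.123, -0.001, 1.667]
contact_force: [-0.8, 0.5, -0.5]
finger_gap: 80.2
```

Call:
apply_moves(
  plan=[
    [-20,45,0,0,0,-3],
    [-20,45,0,0,0,-3],
    [-15,45,-20,0,0,0],
    [0,40,-30,0,0,0],
    [0,0,0,0,0,0],
  ],
  grip=87,
)

```text
t: 13.25
eef_pos: [391.0, 351.5, 163.8]
orientation: [3.111, -0.007, 1.564]
contact_force: [0.3, -1.3, -1.1]
finger_gap: 87.1
```

```bash
python3 - <<'E'
from h import *
snap('scene','s7.png',(150,180,350,380),3); st()
snap('top','t7.png',(110,140,290,280),4.2)
E
```

```text
t 13.3
eef_pos [392.155 349.751 165.253]
orientation [ 3.109 -0.007  1.562]
contact_force [ 0.401 -1.03  -0.027]
finger_gap 87.219
joint_pos [-0.201  0.395 -0.771  1.95   0.376  0.91  -1.171]
```

View pics/s7.png

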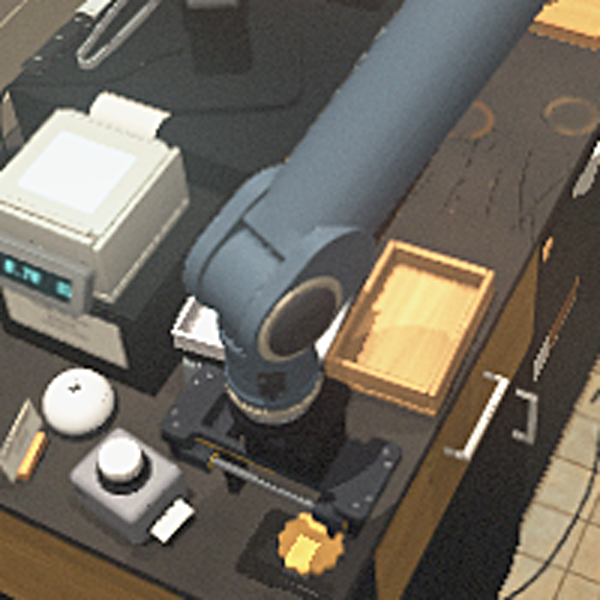

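View pics/t7.png

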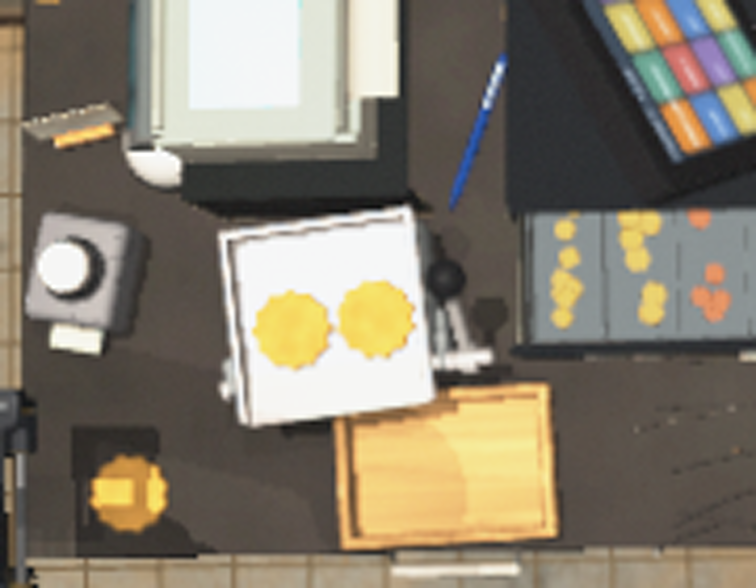

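Both biscuits lie flat in the pan. Biscuit 3 is still at (403,312), so I'll align over it and descend.

Call:
apply_moves(
  plan=[
    [6,-20,-20,-0.4,1.9,1],
    [5,-18,-30,0,0,0],
    [0,0,-35,0,0,0],
    [0,0,-25,0,0,0],
    [0,0,0,0,0,0],
  ],
)

```text
t: 13.85
eef_pos: [412.7, 301.6, 59.4]
orientation: [3.127, 0.001, 1.562]
contact_force: [-0.2, -0.1, -0.8]
finger_gap: 87.0
```

Call:
apply_moves(
  plan=[
    [0,0,0,0,0,0],
  ],
)

```text
t: 13.95
eef_pos: [414.0, 300.8, 60.5]
orientation: [3.126, 0.0, 1.56]
contact_force: [0.3, 0.7, -0.1]
finger_gap: 86.8
```

Call:
apply_moves(
  plan=[
    [-6,6,0,0,0.8,0.5],
    [-5,5,-10,0,0,0],
    [0,0,-15,0,0,0],
    [0,0,0,0,0,0],
  ],
)

```text
t: 14.35
eef_pos: [405.1, 314.0, 38.8]
orientation: [3.133, -0.005, 1.567]
contact_force: [-0.4, -1.0, -0.2]
finger_gap: 87.3
```

Call:
apply_moves(
  plan=[
    [-2,-2,-9,0,0,0],
    [0,0,-9,0,0,0],
    [0,0,-5,0,0,0],
    [0,0,0,0,0,0],
  ],
)

```text
t: 14.75
eef_pos: [402.9, 312.5, 14.7]
orientation: [3.133, -0.003, 1.568]
contact_force: [-0.5, -2.8, 16.3]
finger_gap: 87.0
```

Call:
apply_moves(
  plan=[
    [0,0,2,0,0,0],
    [0,0,0,0,0,0],
  ],
)

```text
t: 14.95
eef_pos: [402.9, 312.7, 16.4]
orientation: [3.132, -0.003, 1.568]
contact_force: [0.0, 0.3, 0.9]
finger_gap: 86.9
```

Call:
apply_moves(
  plan=[
    [0,0,0,0,0,0],
    [0,0,0,0,0,0],
    [0,0,0,0,0,0],
    [0,0,0,0,0,0],
    [0,0,0,0,0,0],
  ],
  grip=50,
)

```text
t: 15.45
eef_pos: [402.7, 312.3, 15.6]
orientation: [3.133, -0.003, 1.567]
contact_force: [0.2, 0.6, 2.1]
finger_gap: 63.8
```

Call:
apply_moves(
  plan=[
    [0,0,30,0,0,0],
    [0,0,45,0,0,0],
    [5,0,48,0,0,0],
    [10,0,48,0,0,3],
    [20,-20,15,0,0,3],
  ],
)

```text
t: 15.95
eef_pos: [432.1, 292.5, 205.2]
orientation: [3.141, 0.002, 1.685]
contact_force: [1.1, 0.6, 0.3]
finger_gap: 64.4
```

Call:
apply_moves(
  plan=[
    [20,-36,0,0,0,0],
    [22,-40,0,0,0,0],
    [22,-40,0,0,0,0],
    [20,-35,0,0,0,0],
    [15,-18,0,0,0,0],
  ],
)

```text
t: 16.45
eef_pos: [535.5, 118.6, 210.3]
orientation: [3.131, -0.0, 1.69]
contact_force: [0.1, 0.7, -1.0]
finger_gap: 64.4
```

Call:
apply_moves(
  plan=[
    [0,0,-20,0,0,0],
    [0,0,0,0,0,0],
  ],
)

```text
t: 16.65
eef_pos: [538.0, 112.8, 189.4]
orientation: [3.13, 0.002, 1.68]
contact_force: [-0.5, 0.0, -1.3]
finger_gap: 63.9
```

Call:
apply_moves(
  plan=[
    [-3,5,-25,0,0.6,0],
    [-3,4,-25,0,0,0],
    [0,0,-15,0,0,0],
    [0,0,0,0,0,0],
  ],
)

```text
t: 17.05
eef_pos: [532.7, 123.5, 125.0]
orientation: [3.137, 0.0, 1.682]
contact_force: [-0.0, -0.5, -0.1]
finger_gap: 64.0
```

Call:
apply_moves(
  plan=[
    [0,0,-10,0,0,0],
    [0,0,0,0,0,0],
  ],
)

```text
t: 17.25
eef_pos: [533.5, 124.3, 115.8]
orientation: [3.135, -0.0, 1.682]
contact_force: [0.3, 0.1, -0.8]
finger_gap: 64.3
```

Call:
apply_moves(
  plan=[
    [0,0,0,0,0,0],
    [0,0,0,0,0,0],
    [0,0,0,0,0,0],
  ],
  grip=80,
)

```text
t: 17.55
eef_pos: [535.1, 124.9, 117.8]
orientation: [3.131, -0.0, 1.682]
contact_force: [-1.1, 0.4, -0.6]
finger_gap: 77.3
```

Call:
apply_moves(
  plan=[
    [0,0,20,0,0,0],
    [0,0,40,0,0,0],
    [-20,10,35,0,0,0],
    [-20,40,0,0,0,0],
    [-10,45,0,0,0,0],
  ],
)

```text
t: 18.05
eef_pos: [487.1, 214.1, 217.3]
orientation: [3.129, 0.002, 1.665]
contact_force: [0.0, 0.1, 0.0]
finger_gap: 80.1
```

Call:
apply_moves(
  plan=[
    [10,45,0,0,0,0],
    [30,40,0,0,0,0],
    [30,30,0,0,0,0],
    [20,5,0,0,0,0],
    [0,0,0,0,0,0],
  ],
  grip=0,
)

```text
t: 18.55
eef_pos: [576.3, 346.3, 221.7]
orientation: [3.122, -0.001, 1.674]
contact_force: [0.0, -0.1, 0.2]
finger_gap: 48.1
```

```bash
python3 - <<'E'
from h import *
snap('scene','s8.png',(150,180,350,380),3); st()
snap('top','t8.png',(110,140,290,280),4.2)
E
```

```text
t 18.6
eef_pos [574.481 346.544 221.841]
orientation [ 3.123e+00 -2.000e-03  1.676e+00]
contact_force [-0.292  0.202 -0.058]
finger_gap 43.955
joint_pos [-0.111  0.575 -0.75   1.543  0.425  1.174 -0.837]
```

View pics/s8.png

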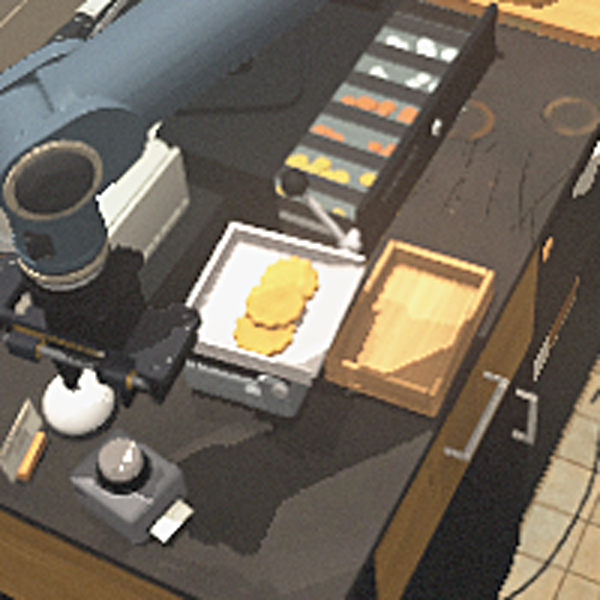

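View pics/t8.png

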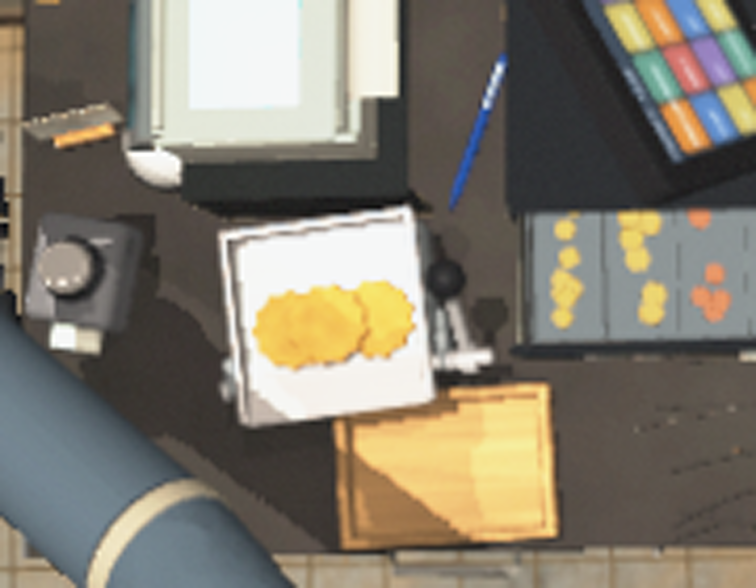

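All three biscuits are in the pan, and the third lies across the other two. I'll close the fingers and go over the key.

Call:
apply_moves(
  plan=[
    [6,-3,-35,0,1,0],
    [6,-2,-35,0,0,0],
    [0,0,-25,0,0,0],
    [0,0,0,0,0,0],
  ],
  grip=0,
)

```text
t: 19.05
eef_pos: [582.5, 337.5, 127.8]
orientation: [3.139, -0.001, 1.676]
contact_force: [0.7, -0.1, -0.1]
finger_gap: 7.7
```

Call:
apply_moves(
  plan=[
    [0,0,0,0,0,0],
  ],
)

```text
t: 19.15
eef_pos: [582.1, 337.1, 128.9]
orientation: [3.138, -0.001, 1.676]
contact_force: [1.3, -0.5, 0.7]
finger_gap: 2.9
```

Call:
apply_moves(
  plan=[
    [3,4,-12,0,0,0],
    [0,0,-10,0,0,0],
    [0,0,0,0,0,0],
  ],
)

```text
t: 19.45
eef_pos: [586.2, 341.9, 109.6]
orientation: [3.133, -0.003, 1.675]
contact_force: [0.1, -0.3, -0.1]
finger_gap: 0.9
```

Call:
apply_moves(
  plan=[
    [0,0,-5,0,0,0],
    [0,0,-3,0,0,0],
  ],
)

```text
t: 19.65
eef_pos: [586.6, 342.7, 102.3]
orientation: [3.131, -0.004, 1.676]
contact_force: [-0.3, -0.2, 0.4]
finger_gap: 0.7
```

Call:
apply_moves(
  plan=[
    [0,0,-4,0,0,0],
    [0,0,-3,0,0,0],
  ],
)

```text
t: 19.85
eef_pos: [586.8, 343.1, 95.4]
orientation: [3.13, -0.005, 1.676]
contact_force: [-1.4, 0.2, 1.9]
finger_gap: 0.6
```

Call:
apply_moves(
  plan=[
    [0,0,-2,0,0,0],
    [0,0,0,0,0,0],
  ],
)

```text
t: 20.05
eef_pos: [586.8, 343.1, 93.3]
orientation: [3.131, -0.004, 1.676]
contact_force: [0.3, -1.2, 1.9]
finger_gap: 0.4
```

Call:
apply_moves(
  plan=[
    [0,0,-2,0,0,0],
  ],
)

```text
t: 20.15
eef_pos: [586.8, 343.1, 91.7]
orientation: [3.13, -0.004, 1.676]
contact_force: [-1.9, 0.1, 2.0]
finger_gap: 0.2
```

Call:
apply_moves(
  plan=[
    [0,0,-1.5,0,0,0],
  ],
)

```text
t: 20.25
eef_pos: [586.8, 343.2, 90.4]
orientation: [3.13, -0.004, 1.676]
contact_force: [-1.6, -1.0, 6.7]
finger_gap: 0.3
```

Call:
apply_moves(
  plan=[
    [0,0,0,0,0,0],
    [0,0,0,0,0,0],
  ],
)

```text
t: 20.45
eef_pos: [586.8, 343.1, 90.8]
orientation: [3.13, -0.004, 1.675]
contact_force: [-0.4, -0.9, 1.9]
finger_gap: 0.3
```

Call:
apply_moves(
  plan=[
    [0,0,-0.3,0,0,0],
    [0,0,-0.1,0,0,0],
    [0,0,0,0,0,0],
    [0,0,0,0,0,0],
    [0,0,0,0,0,0],
  ],
)

```text
t: 20.95
eef_pos: [586.8, 343.1, 90.6]
orientation: [3.13, -0.004, 1.675]
contact_force: [-1.3, -1.7, 4.2]
finger_gap: 0.4
```

Call:
apply_moves(
  plan=[
    [0,0,-0.1,0,0,0],
    [0,0,0,0,0,0],
    [0,0,0,0,0,0],
    [0,0,0,0,0,0],
    [0,0,0,0,0,0],
  ],
)

```text
t: 21.45
eef_pos: [586.8, 343.2, 90.5]
orientation: [3.13, -0.004, 1.675]
contact_force: [-1.5, -1.2, 3.5]
finger_gap: -0.1
```

Call:
apply_moves(
  plan=[
    [0,0,-0.1,0,0,0],
    [0,0,0,0,0,0],
    [0,0,0,0,0,0],
  ],
)

```text
t: 21.75
eef_pos: [586.8, 343.2, 90.6]
orientation: [3.13, -0.004, 1.675]
contact_force: [-1.2, -0.6, 2.9]
finger_gap: 0.4
```

Held at the halfway stop for more than a second at 3–4 N. Now I'll press it fully down.

Call:
apply_moves(
  plan=[
    [0,0,-3,0,0,0],
    [0,0,-4,0,0,0],
    [0,0,-3,0,0,0],
  ],
)

```text
t: 22.05
eef_pos: [586.9, 343.3, 82.9]
orientation: [3.129, -0.003, 1.675]
contact_force: [-2.3, -2.9, 11.1]
finger_gap: 0.4
```

Call:
apply_moves(
  plan=[
    [0,0,-1.5,0,0,0],
    [0,0,-0.5,0,0,0],
    [0,0,-0.5,0,0,0],
  ],
)

```text
t: 22.35
eef_pos: [586.8, 343.3, 83.8]
orientation: [3.128, -0.001, 1.675]
contact_force: [-2.4, -2.2, 9.8]
finger_gap: 0.1
```

Call:
apply_moves(
  plan=[
    [0,0,-3,0,0,0],
    [0,0,-3,0,0,0],
    [0,0,-2,0,0,0],
  ],
)

```text
t: 22.65
eef_pos: [586.9, 343.3, 82.3]
orientation: [3.126, 0.002, 1.674]
contact_force: [-4.5, -4.7, 12.5]
finger_gap: 0.5
```

Bottomed out at 12.5 N. I'll release it and look.

Call:
apply_moves(
  plan=[
    [0,0,10,0,0,0],
    [0,0,20,0,0,0],
    [0,0,40,0,0,0],
    [-20,0,40,0,0,0],
    [-40,-30,20,0,0,0],
  ],
)

```text
t: 23.15
eef_pos: [530.3, 316.4, 210.5]
orientation: [3.129, -0.002, 1.673]
contact_force: [0.7, 0.3, 0.7]
finger_gap: 0.2
```

Call:
apply_moves(
  plan=[
    [-40,-30,0,0,0,-8],
    [-40,-30,0,0,0,-8],
    [-30,-40,0,0,0,-8],
    [0,-45,0,0,0,-8],
    [0,-45,0,0,0,-8],
  ],
  grip=50,
)

```text
t: 23.65
eef_pos: [412.9, 126.8, 211.7]
orientation: [3.123, -0.009, 0.96]
contact_force: [1.1, -0.4, -0.7]
finger_gap: 32.8
```

```bash
python3 - <<'E'
from h import *
snap('scene','s9.png',(150,180,350,380),3); st()
snap('top','t9.png',(110,140,290,280),4.2)
E
```

```text
t 23.7
eef_pos [412.242 118.463 210.688]
orientation [ 3.122e+00 -1.000e-03  9.460e-01]
contact_force [-1.818 -6.584 -0.999]
finger_gap 36.399
joint_pos [ 0.237  0.138 -0.674  2.092  0.128  0.934 -1.133]
```

View pics/s9.png

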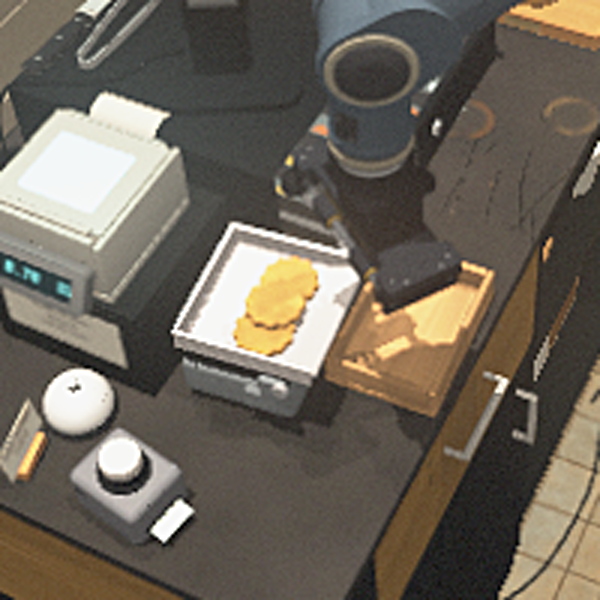

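View pics/t9.png

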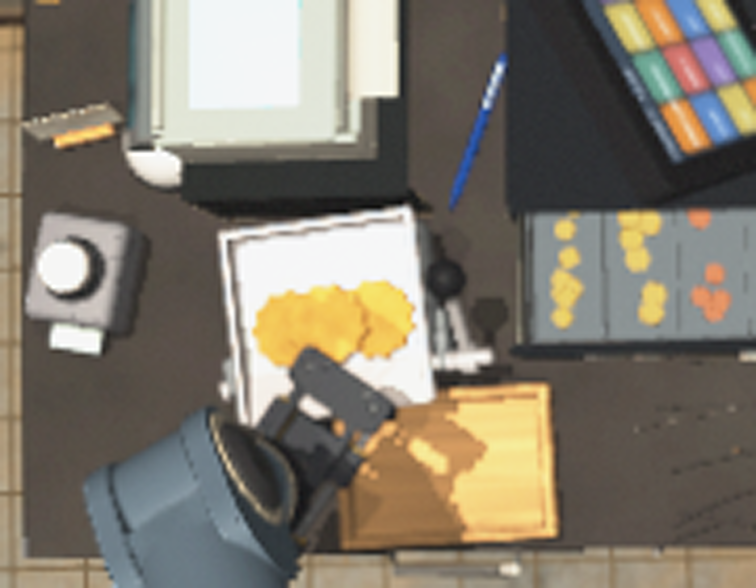

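The key is released and the tray is unmoved. The tray centre is about (420,40) with yaw 0.04, and it should go to about (423,109) with yaw 0.114. I'll pinch the +y wall and slide it.

Call:
apply_moves(
  plan=[
    [0,2,0,0,0,-8],
    [0,2,0,0,0,-8],
    [0,2,0,0,0,-8],
    [0,0,0,0,0,-8],
    [0,0,0,0,0,-8],
  ],
)

```text
t: 24.25
eef_pos: [413.8, 128.3, 209.8]
orientation: [3.122, -0.007, 0.229]
contact_force: [0.6, -0.3, -0.2]
finger_gap: 50.0
```

Call:
apply_moves(
  plan=[
    [0,0,0,1,0.5,-8],
    [0,0,0,0,0,-4],
    [0,0,-30,0,0,0],
    [0,0,-30,0,0,0],
    [0,0,0,0,0,0],
  ],
)

```text
t: 24.75
eef_pos: [415.7, 132.5, 147.9]
orientation: [-3.138, -0.006, 0.016]
contact_force: [-0.7, -0.3, -0.9]
finger_gap: 49.8
```

```bash
python3 - <<'E'
from h import *
snap('scene','s10.png',(200,200,340,340),4.2); st()
E
```

```text
t 24.8
eef_pos [416.915 133.172 149.583]
orientation [-3.137 -0.009  0.016]
contact_force [0.728 0.532 0.626]
finger_gap 50.124
joint_pos [ 0.093  0.236 -0.564  2.146  0.175  0.793 -2.135]
```

View pics/s10.png

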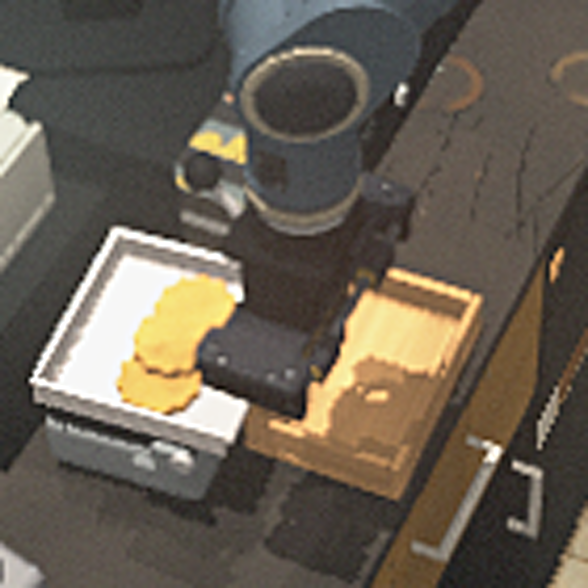

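Call:
apply_moves(
  plan=[
    [-4,-5,-25,-0.4,0.5,1],
    [-3,-4,-25,0,0,0],
    [0,0,-25,0,0,0],
    [0,0,0,0,0,0],
  ],
)

```text
t: 25.2
eef_pos: [415.3, 127.3, 78.1]
orientation: [-3.14, -0.012, 0.036]
contact_force: [-0.6, 0.2, 0.2]
finger_gap: 50.2
```

Call:
apply_moves(
  plan=[
    [0,0,0,0,0,0],
  ],
)

```text
t: 25.3
eef_pos: [416.5, 128.1, 79.3]
orientation: [-3.139, -0.014, 0.037]
contact_force: [-0.8, -0.4, 0.3]
finger_gap: 49.9
```

Call:
apply_moves(
  plan=[
    [-6,-3,-15,0,0.8,0],
    [-5,-2,-15,0,0,0],
    [-2,0,-12,0,0,0],
    [0,0,0,0,0,0],
  ],
)

```text
t: 25.7
eef_pos: [406.7, 123.9, 39.6]
orientation: [-3.136, -0.008, 0.036]
contact_force: [0.2, 0.1, -0.1]
finger_gap: 50.2
```

Call:
apply_moves(
  plan=[
    [2,0,-9,0,0,0],
    [0,0,0,0,0,0],
  ],
)

```text
t: 25.9
eef_pos: [409.9, 124.1, 31.0]
orientation: [-3.136, -0.011, 0.036]
contact_force: [-0.4, 0.6, -0.1]
finger_gap: 50.3
```

Call:
apply_moves(
  plan=[
    [0,0,0,0,0,0],
    [0,0,0,0,0,0],
    [0,0,0,0,0,0],
    [0,0,0,0,0,0],
    [0,0,0,0,0,0],
  ],
  grip=0,
)

```text
t: 26.4
eef_pos: [411.3, 124.6, 32.2]
orientation: [-3.135, -0.014, 0.035]
contact_force: [-0.4, 0.0, -0.3]
finger_gap: 18.0
```

Call:
apply_moves(
  plan=[
    [0,0,0,0,0,0],
    [0,0,0,0,0,0],
    [0,0,0,0,0,0],
  ],
)

```text
t: 26.7
eef_pos: [411.6, 124.5, 32.4]
orientation: [-3.135, -0.014, 0.036]
contact_force: [0.8, 0.0, 0.1]
finger_gap: 7.8
```

```bash
python3 - <<'E'
from h import *
snap('scene','s11.png',(200,200,340,340),4.2); st()
snap('top','t11.png',(150,180,290,280),5)
E
```

```text
t 26.75
eef_pos [411.578 124.521  32.406]
orientation [-3.135 -0.014  0.036]
contact_force [ 0.362 -0.652  0.663]
finger_gap 7.812
joint_pos [-0.014  0.432 -0.451  2.259  0.385  0.505 -2.301]
```

View pics/s11.png

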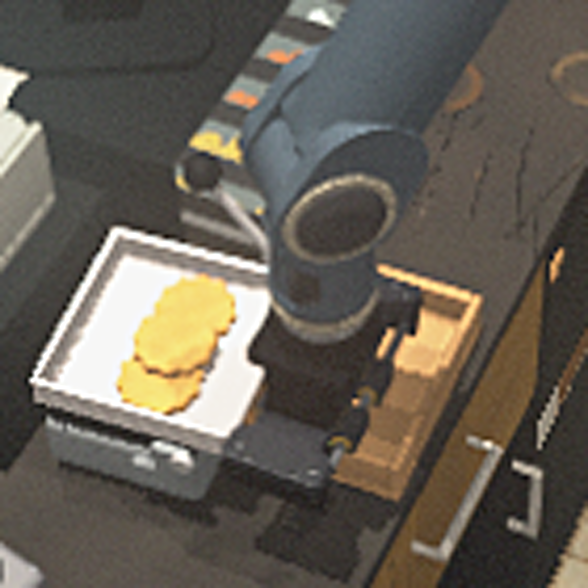

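View pics/t11.png

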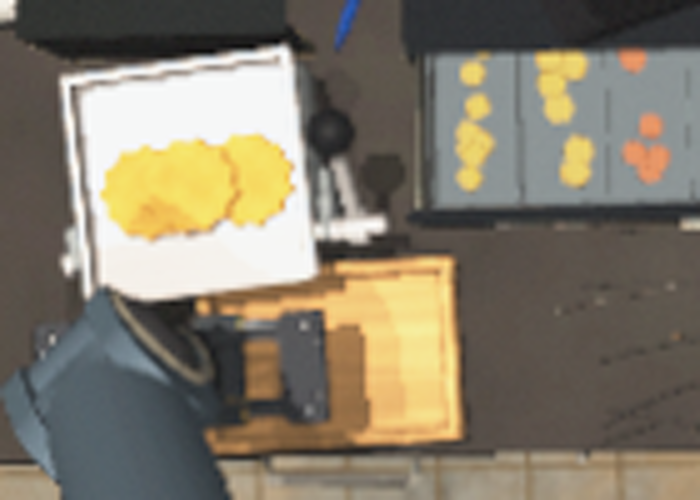

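Call:
apply_moves(
  plan=[
    [-1,10,0,0,0,0.8],
    [-1,12,0,0,0,0.8],
    [-1,12,0,0,0,0.8],
    [-1,12,0,0,0,0.8],
    [-1,10,0,0,0,0.8],
  ],
)

```text
t: 27.3
eef_pos: [405.6, 182.9, 32.3]
orientation: [-3.138, -0.012, 0.108]
contact_force: [0.1, -1.8, 1.3]
finger_gap: 7.8
```

```bash
python3 - <<'E'
from h import *
snap('scene','s12.png',(200,200,340,340),4.2); st()
snap('top','t12.png',(150,180,290,280),5)
E
```

```text
t 27.35
eef_pos [405.567 185.106  32.504]
orientation [-3.135 -0.013  0.111]
contact_force [-0.763  1.948 -0.211]
finger_gap 7.748
joint_pos [-0.135  0.453 -0.468  2.223  0.403  0.529 -2.371]
```

View pics/t12.png

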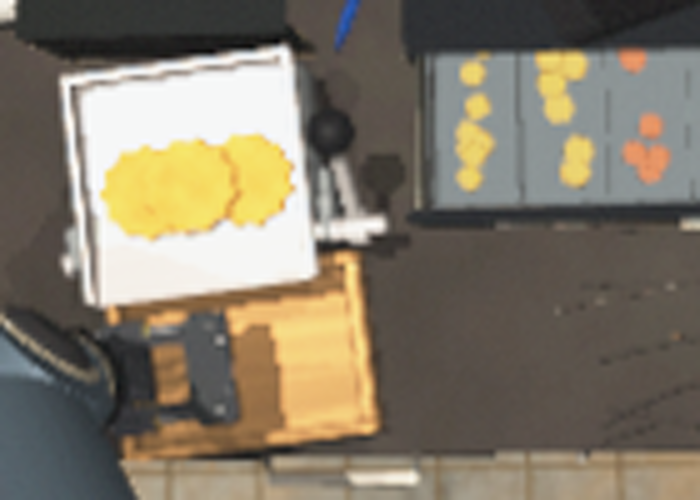

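Call:
apply_moves(
  plan=[
    [2,3,0,0,0,0],
    [2,3,0,0,0,0.2],
    [0,0,0,0,0,0],
  ],
)

```text
t: 27.7
eef_pos: [408.0, 188.2, 32.3]
orientation: [-3.141, -0.009, 0.112]
contact_force: [-0.1, -0.1, 1.9]
finger_gap: 7.8
```

```bash
python3 - <<'E'
from h import *
f=lambda x,y:(150+(x+.5)/5-.5,180+(y+.5)/5-.5)
print(px2w('top',*f(358,253),40),px2w('top',*f(382,432),40))
im=snap('top','t13.png',(150,180,290,280),5); snap('scene','s13.png',(200,200,340,340),4.2); st()
E
```

```text
[490.29445289  19.48150315  40.        ] [367.50852345   4.77187039  40.        ]
t 27.8
eef_pos [407.98  188.236  32.297]
orientation [-3.141 -0.009  0.112]
contact_force [-1.922 -0.546  3.011]
finger_gap 7.669
joint_pos [-0.143  0.459 -0.467  2.212  0.404  0.542 -2.375]
```

View pics/t13.png

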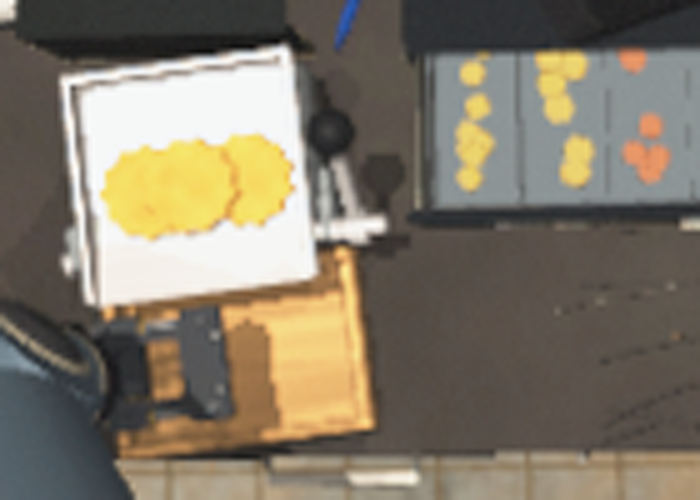

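View pics/s13.png

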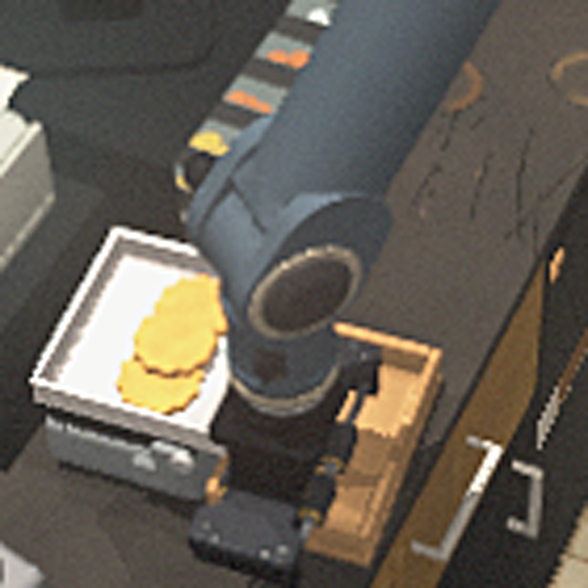

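Call:
apply_moves(
  plan=[
    [2,4,0,0,0,0.1],
    [1,2,0,0,0,0],
    [0,0,0,0,0,0],
  ],
)

```text
t: 28.1
eef_pos: [410.2, 191.7, 32.3]
orientation: [3.138, -0.006, 0.111]
contact_force: [-1.9, -0.9, 3.7]
finger_gap: 7.6
```

Call:
apply_moves(
  plan=[
    [0,0,0,0,0,0],
    [0,0,0,0,0,0],
    [0,0,0,0,0,0],
    [0,0,0,0,0,0],
  ],
  grip=50,
)

```text
t: 28.5
eef_pos: [410.9, 193.0, 32.1]
orientation: [3.141, -0.008, 0.113]
contact_force: [-0.0, -0.3, -0.3]
finger_gap: 32.0
```

Call:
apply_moves(
  plan=[
    [0,0,15,0,0,0],
    [0,0,40,0,0,0],
    [0,0,45,0,0,0],
    [0,0,50,0,0,0],
    [0,-20,40,0,0,0],
  ],
)

```text
t: 29.0
eef_pos: [405.8, 173.4, 222.8]
orientation: [3.141, 0.006, 0.12]
contact_force: [0.8, -0.9, -0.0]
finger_gap: 49.5
```

Call:
apply_moves(
  plan=[
    [5,-40,10,0,0,0],
    [5,-45,10,0,0,0],
    [10,-45,0,0,0,0],
    [10,-45,0,0,0,0],
    [10,-30,0,0,0,0],
  ],
)

```text
t: 29.5
eef_pos: [448.8, -34.3, 252.4]
orientation: [3.14, -0.014, 0.13]
contact_force: [0.5, 1.1, -0.1]
finger_gap: 49.9
```

```bash
python3 - <<'E'
from h import *
snap('top','t14.png',(130,160,280,280),5); snap('scene','s14.png',(180,200,340,340),4); st()
E
```

```text
t 29.6
eef_pos [449.556 -35.931 251.996]
orientation [ 3.14  -0.014  0.124]
contact_force [-0.226  0.659  0.437]
finger_gap 50.287
joint_pos [ 0.386  0.102 -0.427  2.007  0.05   1.028 -1.51 ]
```

View pics/t14.png

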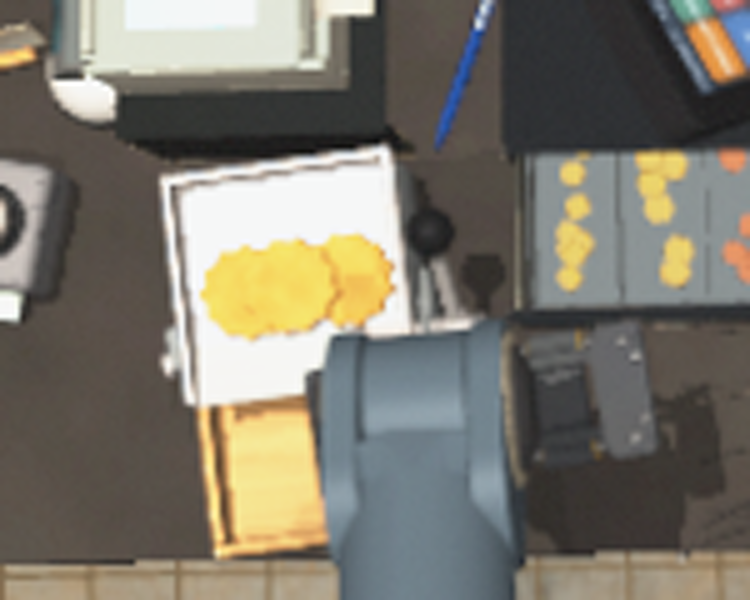

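View pics/s14.png

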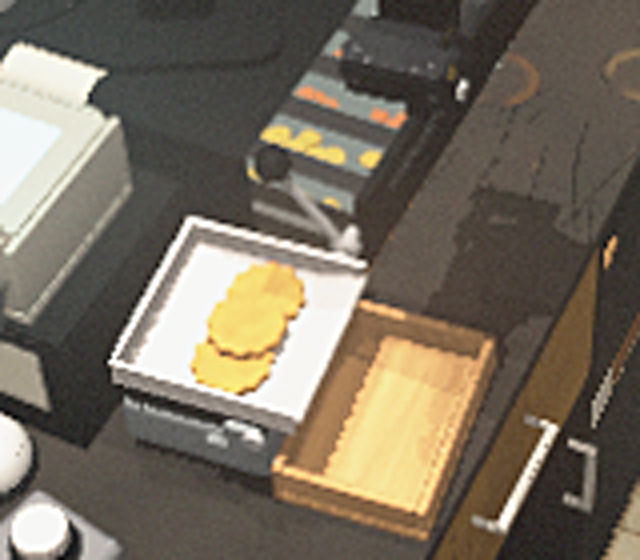

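The tray sits squarely under the lip. Next I'll go to the lever ball at (563.5,19.5,162).

Call:
apply_moves(
  plan=[
    [30,14,0,0,0,0],
    [35,16,0,0,0,0],
    [30,16,0,0,0.8,0],
    [19,9,-10,0,0,0],
    [0,0,-15,0,0,0],
  ],
  grip=60,
)

```text
t: 30.1
eef_pos: [567.3, 23.1, 227.4]
orientation: [-3.141, -0.003, 0.122]
contact_force: [-0.4, -0.1, -0.3]
finger_gap: 59.5
```

Call:
apply_moves(
  plan=[
    [0,0,0,0,0,0],
  ],
)

```text
t: 30.2
eef_pos: [566.1, 24.4, 225.1]
orientation: [-3.139, 0.001, 0.124]
contact_force: [-1.7, 0.6, -0.6]
finger_gap: 59.8
```

Call:
apply_moves(
  plan=[
    [-2,-4,-20,0,0,-0.5],
    [0,0,-10,0,0,0],
    [0,0,0,0,0,0],
  ],
)

```text
t: 30.5
eef_pos: [563.8, 22.6, 195.6]
orientation: [-3.138, -0.0, 0.118]
contact_force: [-0.0, 0.9, 0.7]
finger_gap: 60.1
```

```bash
python3 - <<'E'
from h import *
snap('top','t15.png',(150,160,290,280),5); snap('scene','s15.png',(180,170,320,310),4); st()
E
```

```text
t 30.6
eef_pos [564.642  22.446 196.749]
orientation [-3.139e+00 -2.000e-03  1.170e-01]
contact_force [-0.07  -0.507  0.682]
finger_gap 59.987
joint_pos [ 0.235  0.365 -0.441  1.826  0.18   0.989 -1.733]
```

View pics/s15.png

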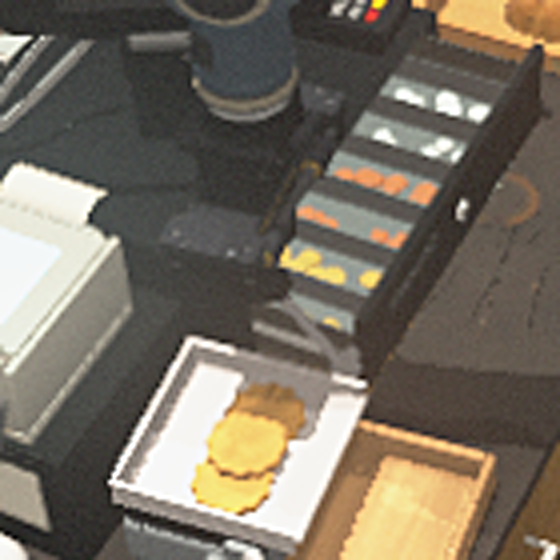

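Call:
apply_moves(
  plan=[
    [-1,-2,-15,0,0,0],
    [0,-1,-15,0,0,0],
    [0,0,-7,0,0,0],
    [0,0,0,0,0,0],
  ],
)

```text
t: 31.0
eef_pos: [566.4, 20.0, 163.8]
orientation: [-3.14, -0.011, 0.117]
contact_force: [-0.6, 0.3, 0.7]
finger_gap: 59.7
```

Call:
apply_moves(
  plan=[
    [-3,0,-7,0,0.4,0],
    [0,0,0,0,0,0],
  ],
)

```text
t: 31.2
eef_pos: [564.1, 20.2, 157.9]
orientation: [-3.139, -0.006, 0.117]
contact_force: [-0.8, -0.3, -0.0]
finger_gap: 59.9
```

Call:
apply_moves(
  plan=[
    [0,0,0,0,0,0],
    [0,0,0,0,0,0],
    [0,0,0,0,0,0],
    [0,0,0,0,0,0],
    [0,0,0,0,0,0],
  ],
  grip=10,
)

```text
t: 31.7
eef_pos: [565.1, 20.2, 159.4]
orientation: [-3.14, -0.009, 0.117]
contact_force: [-0.2, -1.0, -0.6]
finger_gap: 30.5
```

Call:
apply_moves(
  plan=[
    [-5,-0.6,3.3,0,0,0],
    [-5.2,-0.6,3,0,0,0],
  ],
)

```text
t: 31.9
eef_pos: [556.2, 19.2, 165.0]
orientation: [-3.138, -0.013, 0.117]
contact_force: [4.6, 0.5, -6.9]
finger_gap: 30.4
```

Call:
apply_moves(
  plan=[
    [-5.5,-0.6,2.8,0,0,0],
    [-5.5,-0.6,2.4,0,0,0],
    [-5.8,-0.6,2,0,0,0],
    [-5.8,-0.6,1.6,0,0,0],
    [-6,-0.7,1.2,0,0,0],
  ],
)

```text
t: 32.4
eef_pos: [527.3, 16.0, 176.0]
orientation: [-3.138, -0.019, 0.117]
contact_force: [5.3, 0.9, -6.5]
finger_gap: 30.4
```

Call:
apply_moves(
  plan=[
    [-6,-0.7,0.8,0,0,0],
    [-6,-0.7,0.5,0,0,0],
    [-6,-0.7,0.1,0,0,0],
    [-6,-0.7,-0.3,0,0,0],
    [-6,-0.7,-0.7,0,0,0],
  ],
)

```text
t: 32.9
eef_pos: [498.7, 12.9, 178.6]
orientation: [-3.138, -0.032, 0.118]
contact_force: [7.4, 0.2, -7.3]
finger_gap: 30.4
```

Call:
apply_moves(
  plan=[
    [-6,-0.7,-1.2,0,0,0],
    [-6,-0.7,-1.6,0,0,0],
    [-5.8,-0.6,-2,0,0,0],
    [-5.8,-0.6,-2.4,0,0,0],
    [-5.5,-0.6,-2.7,0,0,0],
  ],
)

```text
t: 33.4
eef_pos: [477.2, 10.5, 175.3]
orientation: [-3.139, -0.06, 0.118]
contact_force: [6.6, 1.0, -1.4]
finger_gap: 30.7
```

Call:
apply_moves(
  plan=[
    [-6.5,-0.7,-3.5,0,0.7,0],
    [-6.5,-0.7,-4,0,0.7,0],
    [-6.5,-0.7,-4,0,0.7,0],
    [-6.5,-0.7,-4.5,0,0.7,0],
    [-6,-0.7,-4.5,0,0.7,0],
  ],
)

```text
t: 33.9
eef_pos: [453.3, 7.8, 165.3]
orientation: [-3.136, -0.024, 0.117]
contact_force: [1.8, 0.4, 7.3]
finger_gap: 30.3
```

```bash
python3 - <<'E'
from h import *
snap('top','t16.png',(150,160,290,280),5); snap('scene','s16.png',(180,190,340,350),4); st()
E
```

```text
t 34.0
eef_pos [452.258   7.67  164.621]
orientation [-3.136 -0.022  0.117]
contact_force [1.186 0.817 5.831]
finger_gap 30.46
joint_pos [ 0.307  0.218 -0.467  2.112  0.127  0.817 -1.69 ]
```

View pics/s16.png

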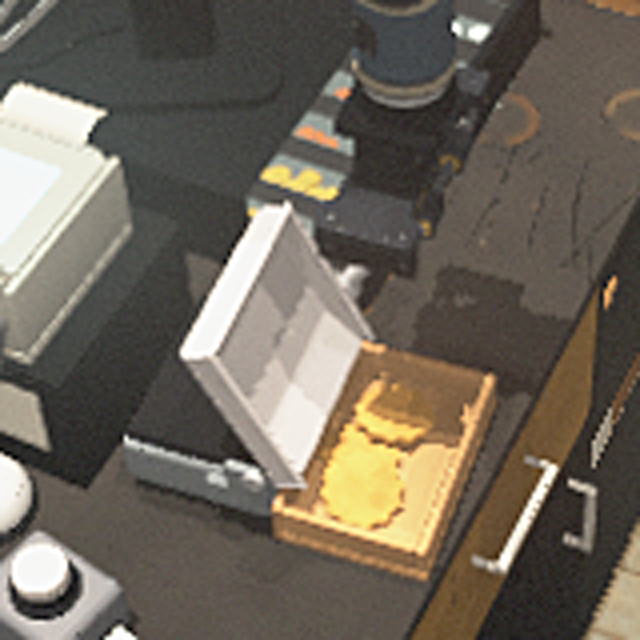

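View pics/t16.png

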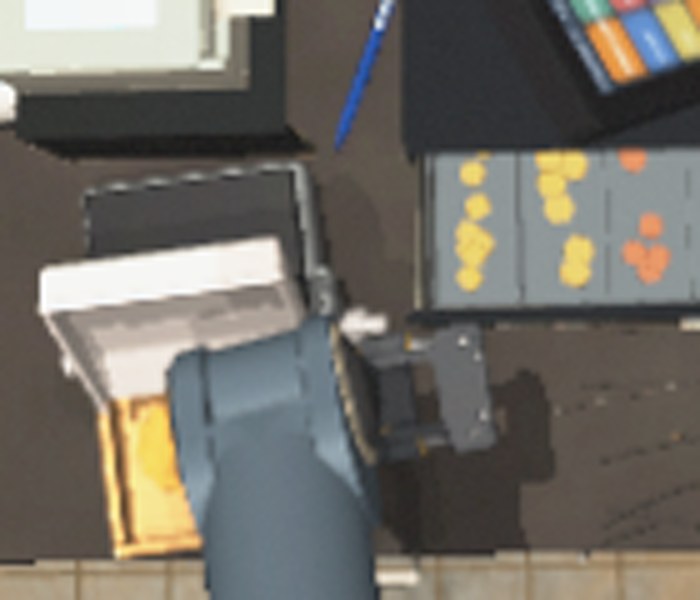

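The biscuits slid into the tray and the pan is at its tipped stop. I'll hold briefly, then swing it back.

Call:
apply_moves(
  plan=[
    [-1,0,-1,0,0,0],
    [0,0,0,0,0,0],
    [0,0,0,0,0,0],
    [5,0.6,2.5,0,0,0],
    [5.5,0.6,3,0,0,0],
  ],
)

```text
t: 34.5
eef_pos: [456.6, 8.2, 167.3]
orientation: [-3.137, -0.013, 0.117]
contact_force: [0.2, 0.1, -9.6]
finger_gap: 30.5
```

Call:
apply_moves(
  plan=[
    [6,0.7,3.5,0,0.4,0],
    [6,0.7,3,0,0,0],
    [6,0.7,2.5,0,0,0],
    [6.5,0.7,2.3,0,0,0],
    [6.5,0.7,2,0,0,0],
  ],
)

```text
t: 35.0
eef_pos: [480.5, 10.8, 176.3]
orientation: [-3.135, 0.019, 0.117]
contact_force: [-3.6, -1.2, -9.7]
finger_gap: 30.3
```

Call:
apply_moves(
  plan=[
    [7,0.8,1.2,0,-0.3,0],
    [7,0.8,0.8,0,-0.3,0],
    [7,0.8,0.5,0,-0.3,0],
    [7,0.8,0.2,0,-0.3,0],
    [7,0.8,-0.3,0,-0.3,0],
  ],
)

```text
t: 35.5
eef_pos: [516.1, 14.7, 178.9]
orientation: [-3.139, -0.003, 0.116]
contact_force: [-4.9, 0.1, -6.8]
finger_gap: 30.3
```

Call:
apply_moves(
  plan=[
    [7,0.8,-0.8,0,-0.2,0],
    [7,0.8,-1.2,0,-0.2,0],
    [7,0.8,-2,0,-0.2,0],
    [6.5,0.7,-2.5,0,-0.2,0],
    [6.5,0.7,-3,0,-0.2,0],
  ],
)

```text
t: 36.0
eef_pos: [551.3, 18.6, 169.4]
orientation: [-3.141, -0.017, 0.115]
contact_force: [-6.0, -0.4, -2.5]
finger_gap: 30.6
```

Call:
apply_moves(
  plan=[
    [5,0.6,-3,0,0.3,0],
    [5,0.6,-3.2,0,0.3,0],
    [4,0.5,-3,0,0.2,0],
    [3,0.3,-2,0,0,0],
    [0,0,0,0,0,0],
  ],
)

```text
t: 36.5
eef_pos: [564.8, 20.1, 162.0]
orientation: [3.14, 0.013, 0.114]
contact_force: [-1.8, -0.9, -12.0]
finger_gap: 30.5
```

Call:
apply_moves(
  plan=[
    [2,0.2,-3,0,-0.3,0],
    [1,0,-2,0,-0.3,0],
    [0,0,-1,0,0,0],
  ],
)

```text
t: 36.8
eef_pos: [565.1, 20.2, 161.8]
orientation: [3.136, 0.011, 0.112]
contact_force: [-5.3, -0.7, -4.9]
finger_gap: 30.6
```

Call:
apply_moves(
  plan=[
    [0,0,0,0,0,0],
    [0,0,0,0,0,0],
    [0,0,0,0,0,0],
    [0,0,0,0,0,0],
  ],
  grip=60,
)

```text
t: 37.2
eef_pos: [575.0, 21.9, 167.6]
orientation: [3.136, -0.012, 0.112]
contact_force: [0.7, -0.2, -0.2]
finger_gap: 54.2
```

Call:
apply_moves(
  plan=[
    [0,0,15,0,0,0],
    [0,0,40,0,0,0],
    [-20,-10,40,0,0,0],
    [-45,-20,0,0,0,0],
    [-45,-20,0,0,0,0],
  ],
)

```text
t: 37.7
eef_pos: [470.6, -24.7, 271.3]
orientation: [3.14, -0.026, 0.119]
contact_force: [-0.2, -0.4, 0.7]
finger_gap: 59.9
```

Call:
apply_moves(
  plan=[
    [-20,-45,0,0,0,0],
    [0,-45,0,0,0,0],
    [0,-45,0,0,0,0],
    [0,-45,0,0,0,0],
    [0,0,0,0,0,0],
  ],
)

```text
t: 38.2
eef_pos: [446.8, -212.6, 281.7]
orientation: [3.128, -0.041, 0.12]
contact_force: [-0.4, 0.4, 1.1]
finger_gap: 59.9
```

```bash
python3 - <<'E'
from h import *
snap('top','t17.png',(110,140,270,280),4.2); snap('scene','s17.png',(140,190,340,380),3.2); st()
E
```

```text
t 38.3
eef_pos [ 447.858 -206.524  281.491]
orientation [ 3.131 -0.041  0.128]
contact_force [-0.178  0.048  0.263]
finger_gap 59.884
joint_pos [ 0.617  0.125 -0.291  1.906  0.031  1.074 -1.128]
```

View pics/s17.png

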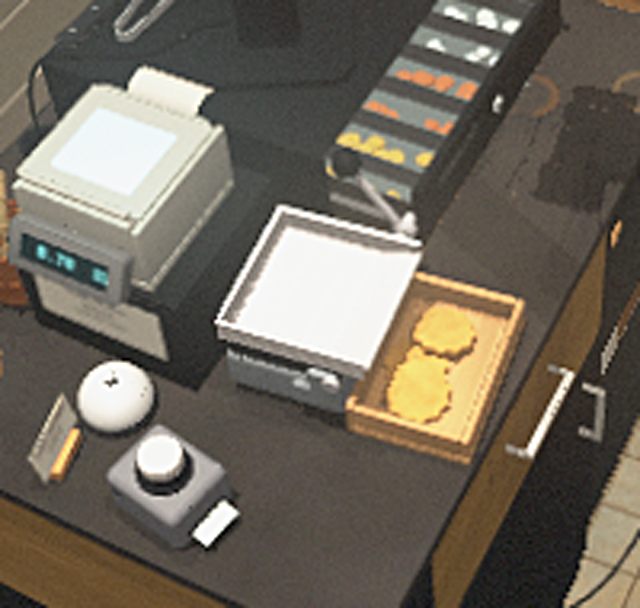

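View pics/t17.png

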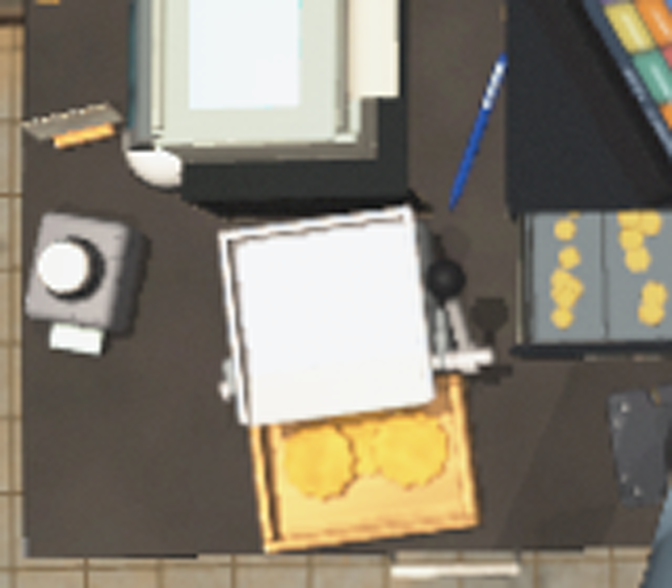

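```bash
python3 - <<'E'
from h import *
a=cv2.imread('pics/raw_s17.png')[270:340,240:310]; b=cv2.imread('pics/raw_t17.png')[225:275,165:230]
cv2.imwrite('pics/z17.png',np.hstack([cv2.resize(a,(400,400),interpolation=cv2.INTER_LANCZOS4),cv2.resize(b,(400,400),interpolation=cv2.INTER_LANCZOS4)]))
for f in ('t9','t17'):
    g=cv2.imread(f'pics/raw_{f}.png'); h=g[195:217,208:226].max(2)<45; ys,xs=np.nonzero(h); print(f,xs.mean()+208,ys.mean()+195,h.sum())
for f in ('s0','s17'):
    g=cv2.imread(f'pics/raw_{f}.png'); print(cv2.imwrite(f'pics/c_{f}.png',cv2.resize(g[225:320,190:280],None,fx=4,fy=4)))
E
```

```text
t9 216.38888888888889 206.05555555555554 36
t17 216.0 206.21052631578948 38
True
True
```

View pics/z17.png

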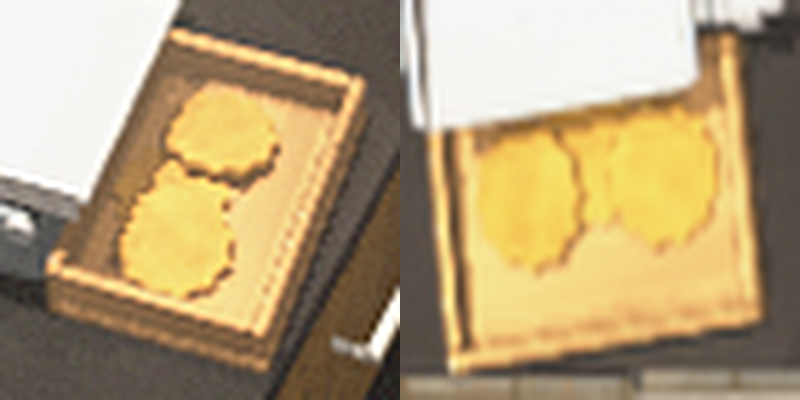

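The third biscuit shows between and beneath the other two, so all three are in the tray. The ball is back where it started to within 0.4 px, so the pan is level. The key is up, and the bell and sign haven't moved. Handing in.

```bash
python3 - <<'E'
from h import *
print(workorder.job_done()); st()
E
```

```text
the job is handed in; nothing more can be done
None
the job is handed in; nothing more can be done
```

I finished the whole sequence and handed the job in at about 38 s of the 210 s allowed; the hand-in gives no verdict.

**What I did**
- **Biscuits:** I laid all three yellow biscuits in the level pan, two side by side and the third across them. I left the green one alone.
- **Key:** I held it at the halfway stop for about 1.5 s (about 2–4 N with a brief 6.7 N reading at first; 7 N is needed to leave the stop). I then pressed it fully down (12.5 N) and let it go.
- **Tray and pan:** I slid the tray square under the pan's lip, tipped the pan to its stop by the lever ball, and brought it back to its upright stop.

**What the last pictures showed**
- **Biscuits in the tray:** two lie in plain view and the third is only partly visible, beneath and between them. The pan is empty.
- **Pan level:** the lever ball is back within 0.4 px of its earlier position.
- **Everything else:** the tray is flat, the key is up, the bell and price sign have not moved, and the gripper is clear of everything.

**Worth noting**
- The fingertips pressed the counter briefly at 16 N while picking up the third biscuit.
- While I pressed the key fully down it first rose back about 1 mm, so I pressed again until it bottomed out.

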